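Pack the butter spreaders into the buttoned case

TASK

Put the butter spreaders away in the wooden case: turn both turn buttons fully aside (about a right angle), lift the cover panel out of its frame and lay it flat on the worktop well clear of the case. Pull every spreader out of the leaning rack and lay them flat in the case, lengthwise, then put the panel back down flush in its frame and turn both buttons back across it to lock it. Leave the tin, the spice jar and the white mug standing where they are.

Things in the scene. Friction and masses are not known exactly. Their poses are not given: they have to be found in the camera images.
- case: Open-topped wooden case fixed to the worktop, 124 (x) x 252 (y) x 49 (z) mm. Origin at the centre of its underside, z up, y along its length. Cavity 92 x 182 mm, floor at z = 8 mm, with a ledge at z = 42 mm on which the panel rests inside a rebate (frame opening) of 106 x 196 mm; rim top at z = 49 mm. The end rims (at +y and -y) are 28 mm wide and each carries a turn button.
- panel: Loose flat wooden cover panel 100 (x) x 190 (y) x 6 mm, 0.12 kg, with a dark upright grip bar 12 (x) x 44 (y) mm in the middle of its top, reaching 26 mm above its underside. Origin at the centre of its underside, z up. When seated in the case (about 3 mm play all round, either end for end) its origin is at x = 0, y = 0, z = 42 mm of the case frame, under the turn buttons.
- button_left (a joint): Turn button at the case's +y end, a dark wooden bar 48 mm long, 12 mm wide, its top 16 mm above the rim's: 7 mm flat bar with a 10 mm wide, 34 mm long, 9 mm high finger ridge on it. Turns about the vertical; value in rad, 0: bar along the case's y, across the panel's edge (locked); positive anticlockwise seen from above; stops at +-1.6. About +-1.57: bar along the case's x, panel free. Either way will do. Stiff enough to stay where it is left (about 0.03 N m).
- button_right (a joint): The same turn button at the case's -y end, same meaning of its value.
- button_left_pivot (a point): Pivot axis of the left turn button, 16 mm above the bar's underside (top of the ridge); 108 mm towards +y from the case centre, 66.5 mm above the case's underside.
- button_right_pivot (a point): Pivot axis of the right turn button at ridge-top height, 108 mm towards -y from the case centre.
- rack: Loose wooden rack, 1.2 kg, base 60 (x) x 186 (y) x 10 mm, with three pockets in a row along its y, 58 mm apart, that lean 35 degrees towards its +y and hold the spreaders' blades about 55 mm deep. Origin at the centre of its underside.
- spreader_0: Butter spreader 150 mm long, 0.05 kg (some may be absent). Its own z runs along it from blade tip to handle end; origin 55 mm from the blade tip and 95 mm from the handle end. Dark wooden handle 13 (x) x 11 (y) x 78 mm from z = +17 to +95 mm; steel blade 22 (x) x 4 (y) mm, rounded, from z = -55 to +23 mm. At first it stands blade down in the pocket nearest the rack's -y end, leaning about 35 degrees, its origin about 58 mm above the worktop.
- spreader_1: Butter spreader 150 mm long, 0.05 kg (some may be absent). Its own z runs along it from blade tip to handle end; origin 55 mm from the blade tip and 95 mm from the handle end. Dark wooden handle 13 (x) x 11 (y) x 78 mm from z = +17 to +95 mm; steel blade 22 (x) x 4 (y) mm, rounded, from z = -55 to +23 mm. At first it stands blade down in the middle pocket, leaning about 35 degrees, its origin about 58 mm above the worktop.
- spreader_2: Butter spreader 150 mm long, 0.05 kg (some may be absent). Its own z runs along it from blade tip to handle end; origin 55 mm from the blade tip and 95 mm from the handle end. Dark wooden handle 13 (x) x 11 (y) x 78 mm from z = +17 to +95 mm; steel blade 22 (x) x 4 (y) mm, rounded, from z = -55 to +23 mm. At first it stands blade down in the pocket nearest the rack's +y end, leaning about 35 degrees, its origin about 58 mm above the worktop.
- tin: Bystander: food tin 57 mm across, 72 mm high. Origin at the centre of its underside.
- spice_jar: Bystander: spice jar 40 mm across, 105 mm high, by the sink's edge. Origin at the centre of its underside. The worktop strip in front of the sink (x = 0.39 to 0.55 m, z = 0) is free from the case to the white mug but for this jar.
- mug: Bystander: white mug 68 x 98 x 98 mm. Origin at the centre of its underside.

How it is judged:
On the way, in this order (a step that is already met when the one before it is completed fails the run):
1. both turn buttons are turned aside (at least 1.25 rad from locked) ((value of joint button_left above 1.25 rad or value of joint button_left below -1.25 rad) and (value of joint button_right above 1.25 rad or value of joint button_right below -1.25 rad)), for 0.2 s.
2. the panel lies flat on the worktop, clear of the case (centres 130 mm or more apart) (height (world z) of panel below 0.015 m and angle between panel's own z axis and vertical below 0.15 rad and horizontal distance between panel and case above 0.13 m and linear speed of panel below 0.03 m/s), for 0.2 s.
3. every spreader lies flat in the case's cavity, along its length (x of spreader_0 in the frame of case between -0.045 and 0.045 m and y of spreader_0 in the frame of case between -0.04 and 0.04 m and z of spreader_0 in the frame of case between 0.004 and 0.036 m and angle between spreader_0's own z axis and vertical between 1.25 and 1.89 rad and x of spreader_1 in the frame of case between -0.045 and 0.045 m and y of spreader_1 in the frame of case between -0.04 and 0.04 m and z of spreader_1 in the frame of case between 0.004 and 0.036 m and angle between spreader_1's own z axis and vertical between 1.25 and 1.89 rad and x of spreader_2 in the frame of case between -0.045 and 0.045 m and y of spreader_2 in the frame of case between -0.04 and 0.04 m and z of spreader_2 in the frame of case between 0.004 and 0.036 m and angle between spreader_2's own z axis and vertical between 1.25 and 1.89 rad), for 0.2 s.
At the end, for the whole second after the job is handed in: Every spreader lies flat (within 18 degrees) in the case with its origin inside the cavity and within 40 mm of its centre lengthwise; the panel is seated on its ledge in the frame (within 6 mm sideways, 3 mm in height); both turn buttons are within 0.35 rad of locked; all at rest (all of step 3 and x of panel in the frame of case between -0.006 and 0.006 m and y of panel in the frame of case between -0.006 and 0.006 m and z of panel in the frame of case between 0.039 and 0.045 m and value of joint button_left between -0.35 and 0.35 rad and value of joint button_right between -0.35 and 0.35 rad and linear speed of each of panel, spreader_0, spreader_1, spreader_2 below 0.02 m/s); the robot touches nothing.
It fails at once if a bystander (tin, spice jar or mug) is knocked over or shoved more than 60 mm (angle between any of tin, spice_jar, mug's own z axis and vertical above 0.6 rad or distance of any of tin, spice_jar, mug from where it was at the start of the episode above 0.06 m).
Of spreader_0, spreader_1, spreader_2 only 2 to 3 are there at a start; the rules pass over those that are not, and their reading is None.
At some moment in a run one of panel, rack may be knocked a few centimetres aside while the robot is not near it.
It also fails if it takes over 210 s, if anything falls off the work surface, if the arm or the gripper's body presses on something with over 40 N, if the wrist force passes 120 N, or if a joint passes its speed limit or range.

ROBOT

A 6-joint arm with a two-finger parallel gripper is mounted at the origin on a cart in front of the work surface, level with it; the furniture and walls round the work are solid. World frame = base frame: x ahead of the robot, y to its left, z up, the work surface at z = 0. Lengths are in m, angles in rad, forces in N, time in s.
With the tool pointing down it reaches from about 0.35 to 0.85 m from the base axis. Payload 8.1 kg.
Tool frame: the origin (TCP) lies midway between the tips of the shut fingers; the grasp point (between the pads) lies 19 mm behind it (robot.grip_point_offset is the distance from the TCP to the grasp point, in m); z points along the fingers, y is the line along which they close (so a half turn about z gives the same grasp; the last joint's range is limited). The gripper opens to 93 mm and grips with 3 to 60 N. Pads are 15 mm wide; open, the fingers measure 128 mm over their backs; the gripper's body (75 mm by 188 mm) begins 65 mm behind the grasp point.
Start: joints at [-1.411, 0.13, 1.488, -0, 1.523, -0.085], TCP at [0.145, -0.582, 0.219] pointing down, gripper open.
Joint ranges: [-2.96, 2.96], [-0.89, 2.26], [0.02, 2.5], [-1.34, 4.48], [0, 2.73], [-2.66, 2.66]. Speed limits (rad/s): [2.39, 2.39, 2.79, 3.14, 3.14, 3.14].

INTERFACE

Orientations are given as a rotation vector (axis times angle).
In Python, from plant import robot, read_camera, job gives the robot as it stands.
- The arm moves only by the shell command python3 -m inch 'ROWS' [FORCE]. ROWS is JSON, one flat list of numbers, 5 for each row, row after row: the shift along the world's x, y, z in mm, then the turn about the world's z in degrees, then the opening in per cent of the stroke, from 0 (shut) to 100 (fully open). In form: [dx, dy, dz, yaw, hand, dx, dy, dz, yaw, hand, ...]. A call has 1 to 10 rows; each row is the pose to reach, as a shift and turn from the pose commanded when the call began; what a row does not reach only later rows make up. A row lasts 1/12 s, in which the tool goes at most 41.7 mm and 7.16 degrees, less where a joint would pass 70% of its speed; a pose out of reach is approached as far as the arm can. A call with a gripper value outside its range is refused whole. The fingers move at their own pace and stop on an object; FORCE is the grip in N (left out, the last holds). Time passes only in rows, so rows that repeat a pose let the fingers close. It gives the time, the measured TCP pose, the force, the opening and the grip force at its end, in the units of the state.
- robot.read_state(): the state, without advancing time (a new reading comes with each control period).
- read_camera(name): name is "scene" or "top" or "wrist"; returns a dict with "image" (400x640x3 uint8, blue, green, red), "K" (3x3 intrinsics, pixels), "extrinsics" (4x4, takes a point from world to camera coordinates); the wrist camera has in their place "mount" (4x4, takes a point from camera to tool coordinates, whose origin is the TCP and whose axes are the flange's). Camera axes: x right, y down, z forward; pixel columns grow to the right and rows downward; lengths in m; the calibration is good to about 2 mm. A picture is of the moment at which its call begins: read the wrist's pose just before it. There is no depth.
- job.close_job(): hands the job in; it is judged then, once.
The state is a dict: "t": time; "q": joint angles; "dq": joint speeds; "joint_torque": joint torques, N m; "tool_pos": TCP position; "orientation": TCP orientation; "force": force on the tool from outside, world axes, zero at the start; "wrist_torque": the same for the moment, N m; "opening": finger opening in m; "gripper_force": force on a finger pad.
Only numpy, scipy, OpenCV 4.12 (cv2) and the standard library are available. Lean on these libraries where they do the work, as an engineer would, in place of code of your own. Each camera call takes 0.05 s, during which the arm holds its last target. There are 200 camera calls.

## Working session

There is one attempt and no reset: what is moved stays moved. The work goes in short steps, Python scripts to look and compute and a shell command to move; the robot and the scene stay as the last step left them, time stands still between calls to the robot, and variables do not carry over. Pictures are saved under pics/ and viewed, at most 14 in all, crops included, and the job is handed in when it is done.

```bash
ls; mkdir -p pics; cat > h.py <<'E'
import numpy as np, cv2
from plant import robot, read_camera, job
from scipy.spatial.transform import Rotation as R
def cam(n):
    s=robot.read_state(); c=read_camera(n)
    if n=="wrist":
        T=np.eye(4);T[:3,:3]=R.from_rotvec(s["orientation"]).as_matrix();T[:3,3]=s["tool_pos"]
        c["extrinsics"]=np.linalg.inv(T@c["mount"])
    return c
def px2w(c,uv,z):
    E=np.array(c["extrinsics"]);K=np.array(c["K"]);o=-E[:3,:3].T@E[:3,3]
    d=E[:3,:3].T@np.linalg.solve(K,[uv[0],uv[1],1.]);return o+d*(z-o[2])/d[2]
def w2px(c,p):
    E=np.array(c["extrinsics"]);q=np.array(c["K"])@(E[:3,:3]@np.array(p)+E[:3,3]);return q[:2]/q[2]
E
python3 - <<'E'
from h import *
a=cam("scene");b=cam("top")
cv2.imwrite("pics/s.png",a["image"]);cv2.imwrite("pics/t.png",b["image"])
import pickle;pickle.dump((a,b),open("c0.pkl","wb"))
s=robot.read_state();print(s);print(b["K"],b["extrinsics"])
c=cam("wrist");print(c["mount"])
E
```

```text
pics
{'t': 0.1, 'q': array([-1.41139998e+00,  1.31080781e-01,  1.48914388e+00, -1.67265138e-05,
        1.52301796e+00, -8.54007066e-02]), 'dq': array([-0.00018906, -0.00105995, -0.00149458, -0.0012987 , -0.00059271,
       -0.00110825]), 'joint_torque': array([-3.43321062e-04, -5.61344147e+01, -4.93092227e+01,  7.68477051e-02,
        2.92020023e-02, -4.92926779e-05]), 'tool_pos': array([ 0.14534972, -0.58160386,  0.21770981]), 'orientation': array([-3.11645325e+00, -3.83366937e-01,  1.22028299e-04]), 'force': array([ 1.00604221,  0.28332807, -0.02139936]), 'wrist_torque': array([-0.05692352,  0.03486644,  0.00588893]), 'gripper_force': 0.0, 'opening': 0.09289940782941883}
[[517.86540277   0.         311.41339489]
 [  0.         517.86540277 196.91041453]
 [  0.           0.           1.        ]] [[ 0.0214702  -0.99975808  0.00477685 -0.13446678]
 [-0.99372208 -0.02186482 -0.10971944  0.52681046]
 [ 0.10979734 -0.00239116 -0.99395112  1.79611054]
 [ 0.          0.          0.          1.        ]]
[[-2.37325616e-04 -9.70464051e-01 -2.41245663e-01  6.61734408e-02]
 [ 9.99999273e-01 -5.15470843e-04  1.08984541e-03 -2.08377270e-03]
 [-1.18201090e-03 -2.41245229e-01  9.70463468e-01 -1.66120899e-01]
 [ 0.00000000e+00  0.00000000e+00  0.00000000e+00  1.00000000e+00]]
```

View pics/t.png

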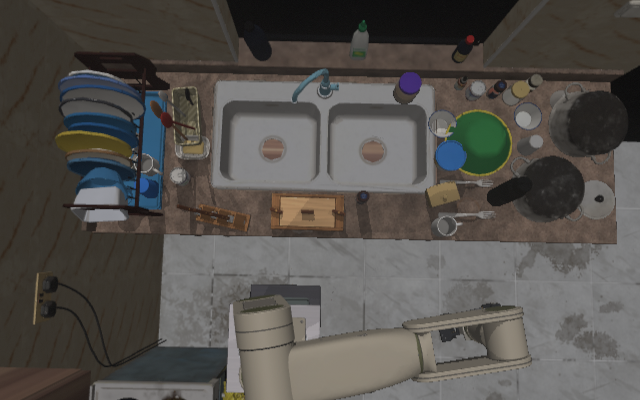

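View pics/s.png

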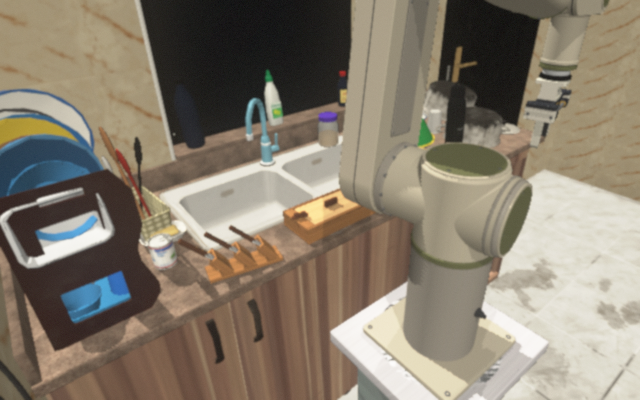

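The top view shows the case around (309,212), the rack around (220,217), the jar at (363,197), the mug at (445,226) and the tin at (179,177). I'll zoom in on the work strip.

```bash
python3 - <<'E'
from h import *;import pickle
a,b=pickle.load(open("c0.pkl","rb"))
im=b["image"][165:240,160:360];cv2.imwrite("pics/t2.png",cv2.resize(im,None,fx=4,fy=4,interpolation=cv2.INTER_CUBIC))
for n,uv,z in [("caseTL",(273,194),.049),("caseTR",(344,195),.049),("caseBL",(271,229),.049),("BR",(345,229),.049),("jar",(363,197),.1),("mug",(445,226),.07),("tin",(179,177),.07),("rackL",(182,213),.03),("rackR",(250,225),.01),("sinkL",(215,188),0),("frontedge",(300,235),0),("tin",(179,177),0)]: print(n,px2w(b,uv,z).round(3))
E
```

```text
caseTL [0.535 0.011 0.049]
caseTR [ 0.537 -0.236  0.049]
caseBL [0.413 0.015 0.049]
BR [ 0.418 -0.242  0.049]
jar [ 0.525 -0.298  0.1  ]
mug [ 0.435 -0.583  0.07 ]
tin [0.584 0.336 0.07 ]
rackL [0.463 0.33  0.03 ]
rackR [0.427 0.092 0.01 ]
sinkL [0.557 0.223 0.   ]
frontedge [ 0.396 -0.085  0.   ]
tin [0.594 0.354 0.   ]
```

View pics/t2.png

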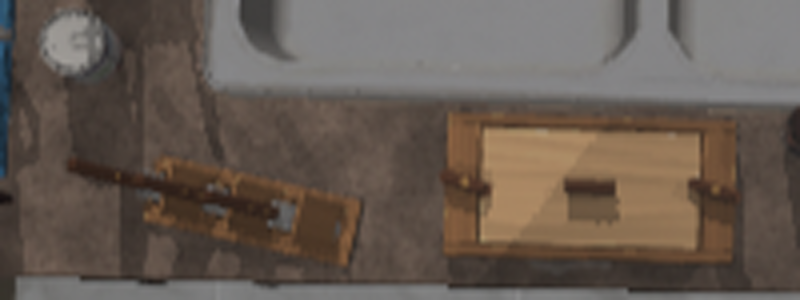

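The case centre is near (0.476,-0.113), about square with the world axes. The rack leans to +y at a yaw of about -13°. I'll go above the case with the closing line along x and look with the wrist camera.

```bash
python3 -m inch '[30,42,30,7,100,60,84,60,14,100,80,125,90,21,100,100,165,100,28,100,125,205,100,35,100,150,240,100,42,100,175,275,100,49,100,200,310,100,56,100,215,340,100,63,100,225,350,100,70,100]' 
python3 -m inch '[20,30,0,6,100,40,60,0,6,100,60,90,0,6,100,80,115,0,6,100,95,125,0,6,100,95,125,0,6,100]'
python3 - <<'E'
from h import *
s=robot.read_state();print(s["t"],s["tool_pos"],s["orientation"],s["q"])
c=cam("wrist");cv2.imwrite("pics/w1.png",c["image"])
import pickle;pickle.dump(c,open("w1.pkl","wb"))
E
```

```text
t: 0.98
tool_pos: [0.3584, -0.2483, 0.3184]
orientation: [2.328, 2.109, 0.0]
force: [0.7, -0.6, -0.2]
opening: 0.093
gripper_force: 0.0
t: 1.48
tool_pos: [0.4546, -0.1226, 0.3177]
orientation: [-2.216, -2.226, -0.001]
force: [0.6, 0.6, 0.5]
opening: 0.0931
gripper_force: 0.0
1.4833 [ 0.45458268 -0.12258722  0.31768666] [-2.21606411e+00 -2.22564780e+00 -1.16881614e-03] [-3.73179925e-01 -2.41698948e-01  1.66809974e+00  1.02037728e-03
  1.71564756e+00 -3.77348178e-01]
```

View pics/w1.png

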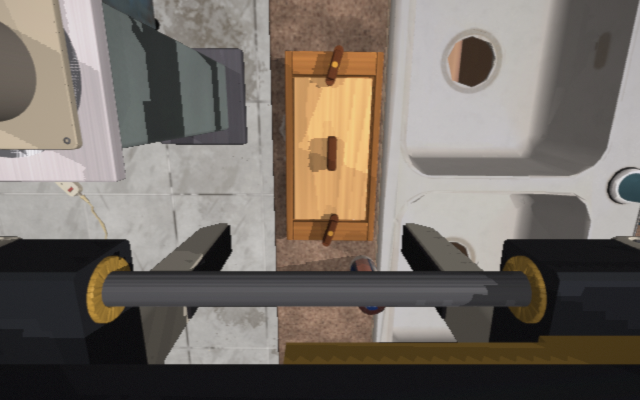

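The wrist view shows the case with corners (286,52), (383,52), (378,240) and (288,240). The button pivots are at (335,64) and (331,233), with the bars turned slightly off. The grip bar is at (332,153).

```bash
python3 - <<'E'
from h import *;import pickle
c=pickle.load(open("w1.pkl","rb"))
for n,uv,z in [("TL",(286,52),.049),("TR",(383,52),.049),("BR",(378,240),.049),("BL",(288,240),.049),("pl",(335,64),.0665),("pr",(331,233),.0665),("bar",(332,153),.068),("plA",(340,46),.0575),("plB",(329,82),.0575),("prA",(336,217),.0575),("prB",(326,244),.0575),("jar",(365,290),.05)]: print(n,px2w(c,uv,z).round(4))
# dark mask bars
hsv=cv2.cvtColor(c["image"],cv2.COLOR_BGR2HSV)
roi=c["image"][40:255,280:390].astype(int)
m=((roi.sum(2)<260)&(roi[:,:,2]>roi[:,:,0]+15)).astype(np.uint8)
n,l,st,ce=cv2.connectedComponentsWithStats(m)
for i in range(1,n):
    if st[i,4]>60:
        pts=np.argwhere(l==i)[:,::-1].astype(np.float32)+[280,40]
        r=cv2.minAreaRect(pts.astype(np.float32));print(st[i,4],r, px2w(c,r[0],.066).round(4))
E
```

```text
TL [0.4159 0.0188 0.049 ]
TR [0.5367 0.0193 0.049 ]
BR [ 0.543  -0.2308  0.049 ]
BL [ 0.4142 -0.2313  0.049 ]
pl [0.4762 0.0027 0.0665]
pr [ 0.4747 -0.2137  0.0665]
bar [ 0.4742 -0.1043  0.068 ]
plA [0.4824 0.0244 0.0575]
plB [ 0.4696 -0.0172  0.0575]
prA [ 0.4817 -0.1937  0.0575]
prB [ 0.4684 -0.2336  0.0575]
jar [ 0.5275 -0.3099  0.05  ]
2232 ((333.0, 142.5), (205.0, 84.0), 90.0) [ 0.4754 -0.0912  0.066 ]
1188 ((283.5, 148.0), (182.0, 7.0), 90.0) [ 0.4121 -0.0984  0.066 ]
299 ((331.0, 153.0), (34.0, 8.0), 90.0) [ 0.4731 -0.1046  0.066 ]
```

```bash
python3 -m inch '[10,0,0,0,100,10,0,-30,-5,70,10,0,-60,-10,50,10,0,-90,-16,40,10,0,-90,-16,40,10,0,-90,-16,40,10,0,-90,-16,40]' 
python3 - <<'E'
from h import *
s=robot.read_state();print(s["t"],s["tool_pos"],s["orientation"])
c=cam("wrist");cv2.imwrite("pics/w2.png",c["image"])
import pickle;pickle.dump(c,open("w2.pkl","wb"))
b=pickle.load(open("c0.pkl","rb"))[1]
print(px2w(b,(275.75,210.75),.0665),px2w(b,(338,212.5),.0665))
E
```

```text
t: 2.12
tool_pos: [0.4632, -0.1261, 0.2301]
orientation: [2.505, 1.893, 0.001]
force: [0.6, -0.2, 1.0]
opening: 0.0579
gripper_force: 0.0
2.1167 [ 0.46315005 -0.12606462  0.23008055] [2.50502472e+00 1.89346704e+00 1.08268377e-03]
[ 0.4748953  -0.00122297  0.0665    ] [ 0.47353963 -0.21554685  0.0665    ]
```

View pics/w2.png

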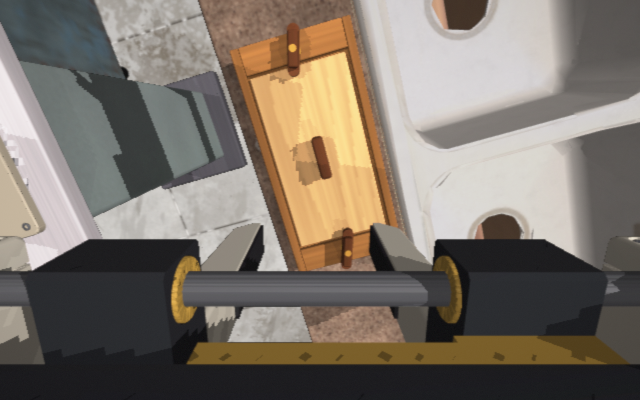

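The buttons now stand upright in the image, with the left pivot at (292,48), the right at (348,254) and the bar at (321,157). So the tool is aligned with the buttons' offset of about -16°.

```bash
python3 - <<'E'
from h import *;import pickle
c=pickle.load(open("w2.pkl","rb"))
for n,uv,z in [("pl",(292.5,48),.0665),("pr",(348,254),.0665),("bar",(321,157),.068),("barU",(316,137),.068),("barD",(326,178),.068)]: print(n,px2w(c,uv,z).round(4))
E
```

```text
pl [0.4756 0.0023 0.0665]
pr [ 0.4734 -0.215   0.0665]
bar [ 0.4737 -0.1039  0.068 ]
barU [ 0.4743 -0.0832  0.068 ]
barD [ 0.4729 -0.1262  0.068 ]
```

```bash
python3 -m inch '[4,40,0,0,40,8,80,0,0,40,12,128,-30,0,40,12,128,-70,0,40,12,128,-110,0,40,12,128,-130,0,40,12,128,-130,0,40,12,128,-130,0,40]' 30
```

```text
t: 2.83
tool_pos: [0.4751, 0.0027, 0.0993]
orientation: [-2.507, -1.893, 0.001]
force: [0.4, -0.3, 0.2]
opening: 0.0371
gripper_force: 0.0
```

```bash
python3 -m inch '[0,0,-20,0,40,0,0,-45,0,40,0,0,-45,0,40,0,0,-45,0,0,0,0,-45,0,0,0,0,-45,0,0,0,0,-45,0,0,0,0,-45,0,0]' 30
python3 -m inch '[0,0,0,-7,0,0,0,0,-14,0,0,0,0,-21,0,0,0,0,-28,0,0,0,0,-35,0,0,0,0,-42,0,0,0,0,-49,0,0,0,0,-56,0,0,0,0,-63,0,0,0,0,-70,0]'
python3 -m inch '[0,0,0,-4,0,0,0,0,-4,0,0,0,0,-4,0,0,0,0,-4,40,0,0,0,-4,40,0,0,30,-4,40,0,0,60,-4,40,0,0,60,-4,40]'
```

```text
t: 3.5
tool_pos: [0.4765, 0.0026, 0.055]
orientation: [2.507, 1.89, 0.004]
force: [-0.6, -0.7, 7.0]
opening: 0.0108
gripper_force: 30.0
t: 4.33
tool_pos: [0.4775, 0.0013, 0.0551]
orientation: [3.137, 0.101, 0.008]
force: [5.8, -6.8, 0.7]
opening: 0.0108
gripper_force: 30.0
t: 5.0
tool_pos: [0.4783, 0.0027, 0.1192]
orientation: [3.141, 0.001, 0.012]
force: [0.8, 0.0, 0.3]
opening: 0.0364
gripper_force: 0.0
```

```bash
python3 -m inch '[-1,-20,10,7,40,-2,-40,10,14,40,-2,-65,10,21,40,-2,-90,10,28,40,-2,-115,10,35,40,-3,-140,10,42,40,-3,-165,10,49,40,-3,-190,10,56,40,-4,-210,0,63,40,-4,-217,-10,70,40]'
python3 -m inch '[0,0,0,4,40,0,0,0,4,40,0,0,0,4,40]'
```

```text
t: 5.83
tool_pos: [0.4712, -0.2169, 0.1036]
orientation: [2.567, 1.807, 0.0]
force: [0.9, -0.2, 0.5]
opening: 0.0373
gripper_force: 0.0
t: 6.08
tool_pos: [0.4708, -0.214, 0.103]
orientation: [-2.511, -1.887, 0.0]
force: [-0.4, -0.7, 0.6]
opening: 0.037
gripper_force: 0.0
```

```bash
python3 -m inch '[3,0,-20,0,40,3,0,-48,0,40,3,0,-48,0,40,3,0,-48,0,0,3,0,-48,0,0,3,0,-48,0,0,3,0,-48,0,0,3,0,-48,0,0]' 30
python3 -m inch '[0,0,0,-7,0,0,0,0,-14,0,0,0,0,-21,0,0,0,0,-28,0,0,0,0,-35,0,0,0,0,-42,0,0,0,0,-49,0,0,0,0,-56,0,0,0,0,-63,0,0,0,0,-70,0]'
python3 -m inch '[0,0,0,-4,0,0,0,0,-4,0,0,0,0,-4,0,0,0,0,-4,40,0,0,0,-4,40,0,0,30,-4,40,0,0,70,-4,40,0,0,110,-4,40]'
python3 -m inch '[0,15,40,7,40,0,30,40,14,40,0,45,40,21,40,0,60,40,28,40,0,75,40,35,40,0,75,40,42,40,0,75,40,49,40,0,75,40,56,40,0,75,40,63,40,0,75,40,70,40]'
python3 -m inch '[0,0,0,7,50,0,0,0,14,60,0,0,0,20,60,0,0,0,20,60]'
python3 - <<'E'
from h import *
s=robot.read_state();print(s["t"],s["tool_pos"],s["orientation"])
c=cam("wrist");cv2.imwrite("pics/w3.png",c["image"])
import pickle;pickle.dump(c,open("w3.pkl","wb"))
E
```

```text
t: 6.75
tool_pos: [0.4743, -0.2145, 0.0567]
orientation: [2.508, 1.89, 0.0]
force: [-2.6, 1.1, 6.1]
opening: 0.0101
gripper_force: 30.0
t: 7.58
tool_pos: [0.4746, -0.2149, 0.0567]
orientation: [3.139, 0.1, 0.002]
force: [-2.0, -1.1, 3.9]
opening: 0.0097
gripper_force: 30.0
t: 8.25
tool_pos: [0.4726, -0.2133, 0.1651]
orientation: [-3.14, -0.003, 0.005]
force: [0.7, -1.0, -0.4]
opening: 0.0359
gripper_force: 0.0
t: 9.08
tool_pos: [0.4739, -0.139, 0.2052]
orientation: [-2.566, -1.812, -0.0]
force: [0.1, 0.2, -0.5]
opening: 0.0371
gripper_force: 0.0
t: 9.42
tool_pos: [0.4739, -0.1391, 0.2052]
orientation: [-2.214, -2.229, -0.0]
force: [-0.8, 0.4, -0.1]
opening: 0.0548
gripper_force: 0.0
9.4167 [ 0.47391746 -0.13906513  0.2051745 ] [-2.21375790e+00 -2.22889344e+00 -2.03425312e-04]
```

View pics/w3.png

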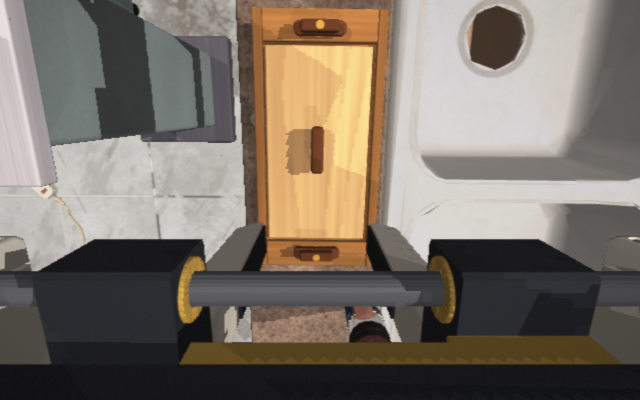

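Both buttons are now across the end rims, with pivots at (320,24) and (317,257). The panel is in place and its bar is at (317,150).

```bash
python3 - <<'E'
from h import *;import pickle
c=pickle.load(open("w3.pkl","rb"))
for n,uv,z in [("pl",(320,24),.0665),("pr",(317.5,257),.0665),("bar",(317.5,150),.068),("barU",(318,127),.068),("barD",(317,173),.068)]: print(n,px2w(c,uv,z).round(4))
E
python3 -m inch '[0,17,0,0,60,0,34,-30,0,60,0,34,-65,0,60,0,34,-100,0,60,0,34,-130,0,60,0,34,-147,0,60,0,34,-147,0,60]'
```

```text
pl [0.4756 0.0027 0.0665]
pr [ 0.4751 -0.2133  0.0665]
bar [ 0.4743 -0.1046  0.068 ]
barU [ 0.4746 -0.0836  0.068 ]
barD [ 0.474  -0.1264  0.068 ]
t: 10.05
tool_pos: [0.4703, -0.1039, 0.0535]
orientation: [-2.219, -2.213, 0.006]
force: [-0.7, -0.0, -0.5]
opening: 0.0557
gripper_force: 0.0
```

```bash
python3 -m inch '[4,0,0,0,60,4,0,0,0,0,4,0,0,0,0,4,0,0,0,0,4,0,0,0,0,4,0,0,0,0,4,0,0,0,0]' 40
python3 -m inch '[0,0,15,0,0,0,0,30,0,0,0,0,60,0,0,0,0,90,0,0,0,0,120,0,0,0,0,120,0,0]'
```

```text
t: 10.63
tool_pos: [0.4782, -0.1053, 0.0587]
orientation: [2.221, 2.221, 0.001]
force: [-0.2, -0.1, -1.1]
opening: 0.0204
gripper_force: 0.0
t: 11.13
tool_pos: [0.4813, -0.1063, 0.1854]
orientation: [2.215, 2.215, 0.007]
force: [1.0, -0.6, 1.0]
opening: 0.0003
gripper_force: 0.0
```

```bash
python3 - <<'E'
from h import *;import pickle
b=cam("top");s=robot.read_state();print(s["t"],s["tool_pos"],s["opening"])
cv2.imwrite("pics/t3.png",cv2.resize(b["image"][165:245,160:480],None,fx=2.5,fy=2.5,interpolation=cv2.INTER_CUBIC))
E
```

```text
11.1833 [ 0.48042799 -0.10604339  0.18248336] 0.0003890534093956733
```

View pics/t3.png

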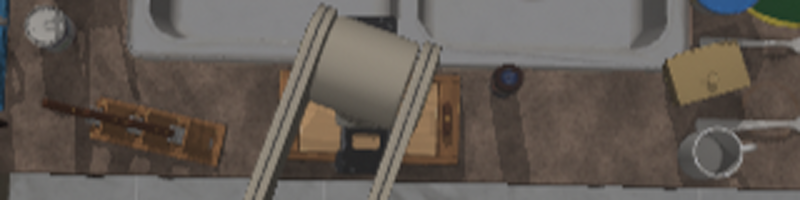

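The empty hand came up because the fingers hadn't shut before I lifted. The panel is still seated, so I'll go again and give them more time.

```bash
python3 -m inch '[-3,1,0,0,35,-6,1,0,0,35,-6,1,0,0,35,-6,1,0,0,35,-6,1,-30,0,35,-6,1,-65,0,35,-6,1,-100,0,35,-6,1,-127,0,35,-6,1,-127,0,35,-6,1,-127,0,35]' 40
python3 -m inch '[0,0,0,0,0,0,0,0,0,0,0,0,0,0,0,0,0,0,0,0,0,0,0,0,0,0,0,0,0,0,0,0,0,0,0]' 40
```

```text
t: 12.02
tool_pos: [0.4714, -0.1041, 0.0501]
orientation: [-2.22, -2.221, 0.001]
force: [-1.2, -0.5, -0.3]
opening: 0.0326
gripper_force: 0.0
t: 12.6
tool_pos: [0.4721, -0.1043, 0.0513]
orientation: [2.221, 2.221, 0.0]
force: [2.5, -0.4, -1.3]
opening: 0.0122
gripper_force: 40.0
```

```bash
python3 -m inch '[0,0,15,0,0,0,0,40,0,0,0,0,75,0,0,0,-20,100,0,0,-4,-50,100,0,0,-8,-85,100,0,0,-11,-120,100,0,0,-14,-155,100,0,0,-16,-190,100,0,0,-17,-225,100,0,0]' 
python3 -m inch '[0,-30,0,0,0,0,-60,0,0,0,0,-82,0,0,0,0,-91,0,0,0,0,-91,-20,0,0,0,-91,-50,0,0,0,-91,-80,0,0,0,-91,-110,0,0,0,-91,-130,0,0,0,-91,-135,0,0]'
python3 - <<'E'
from h import *
b=cam("top");s=robot.read_state();print(s["t"],s["tool_pos"],s["opening"],s["force"])
cv2.imwrite("pics/t4.png",cv2.resize(b["image"][165:245,160:480],None,fx=2.5,fy=2.5,interpolation=cv2.INTER_CUBIC))
E
```

```text
t: 13.43
tool_pos: [0.454, -0.3307, 0.151]
orientation: [-2.22, -2.221, 0.0]
force: [-0.1, 0.6, -0.5]
opening: 0.0112
gripper_force: 40.0
t: 14.27
tool_pos: [0.4524, -0.4165, 0.011]
orientation: [-2.214, -2.216, -0.001]
force: [-0.8, 1.6, -2.2]
opening: 0.0114
gripper_force: 40.0
14.3167 [ 0.45290937 -0.41719605  0.01225716] 0.011434139675929827 [-1.28406962  0.386888   -2.2199896 ]
```

View pics/t4.png

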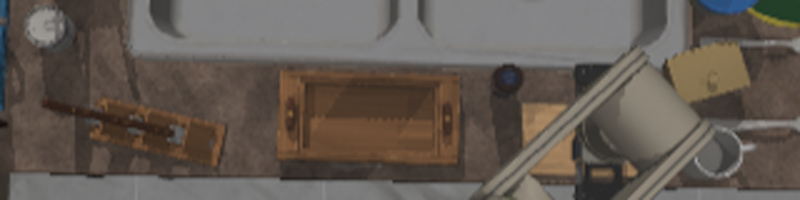

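The cavity is open and empty. The panel is about to touch the worktop between the jar and the mug, with gaps on both sides. I'll release it and go to the rack.

```bash
python3 -m inch '[0,0,-3,0,0,0,0,-3,0,0,0,0,-3,0,40,0,0,-3,0,40,0,0,-3,0,40,0,0,-3,0,40,0,0,20,0,40,0,0,60,0,40,0,0,100,0,40,0,0,140,0,40]' 
python3 -m inch '[0,35,20,0,40,0,75,40,-4,40,0,115,60,-8,40,0,155,80,-13,40,0,195,100,-13,40,0,235,130,-13,40,0,275,150,-13,40,0,315,150,-13,40,0,355,150,-13,40,0,395,150,-13,40]'
python3 -m inch '[0,40,0,0,40,0,80,0,0,40,0,120,0,0,40,0,160,0,0,40,0,180,0,0,40,0,180,0,0,40,0,180,0,0,40]'
python3 - <<'E'
from h import *
b=cam("wrist");s=robot.read_state();print(s["t"],s["tool_pos"],s["orientation"])
import pickle;pickle.dump(b,open("w5.pkl","wb"));cv2.imwrite("pics/w5.png",b["image"])
t=cam("top");pickle.dump(t,open("t5.pkl","wb"));cv2.imwrite("pics/t5.png",t["image"])
E
```

```text
t: 15.15
tool_pos: [0.4545, -0.4198, 0.1577]
orientation: [-2.22, -2.221, -0.0]
force: [0.6, 0.1, -0.8]
opening: 0.0371
gripper_force: 0.0
t: 15.98
tool_pos: [0.4551, -0.0398, 0.3079]
orientation: [2.457, 1.954, 0.004]
force: [0.5, 0.2, -0.0]
opening: 0.0374
gripper_force: 0.0
t: 16.57
tool_pos: [0.4547, 0.1395, 0.3062]
orientation: [2.455, 1.959, 0.0]
force: [-0.3, 0.4, -0.6]
opening: 0.0371
gripper_force: 0.0
16.6167 [0.45487224 0.13848155 0.30611902] [ 2.45671717e+00  1.95728114e+00 -1.05494186e-04]
```

View pics/w5.png

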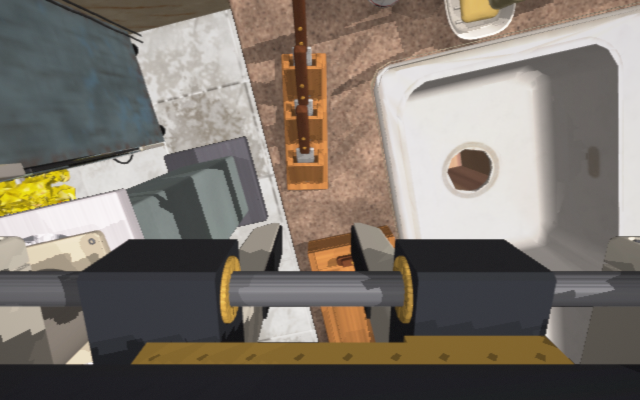

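All three spreaders are present. The handles leave the pockets at about (304,150), (302,102) and (301,50), in line and straight up the picture, so the tool yaw matches the lean direction.

```bash
python3 - <<'E'
from h import *;import pickle
c=pickle.load(open("w5.pkl","rb"));t=pickle.load(open("t5.pkl","rb"))
P=[px2w(c,uv,.072) for uv in [(304,150),(302,102),(301,49)]]
print(np.round(P,4))
for uv in [(288,188),(327,188),(281,57),(326,57)]: print(px2w(c,uv,.01).round(4),px2w(c,uv,.04).round(4))
d=np.array([np.sin(np.radians(13)),np.cos(np.radians(13)),0])
d=(P[2]-P[0])/np.linalg.norm(P[2]-P[0]);print("yaw",np.degrees(np.arctan2(-d[0],d[1])))
for p in P:
  e=p+d*78*np.sin(.611)/1000+[0,0,.078*np.cos(.611)]; print("end",e.round(4),w2px(c,e).round(1),w2px(t,e).round(1))
im=t["image"][195:235,170:260];cv2.imwrite("pics/t5c.png",cv2.resize(im,None,fx=8,fy=8,interpolation=cv2.INTER_CUBIC))
E
```

```text
[[0.4446 0.1657 0.072 ]
 [0.4554 0.2215 0.072 ]
 [0.4678 0.2785 0.072 ]]
[0.4053 0.1107 0.01  ] [0.4094 0.1169 0.04  ]
[0.4608 0.098  0.01  ] [0.4613 0.105  0.04  ]
[0.4395 0.2859 0.01  ] [0.4414 0.2808 0.04  ]
[0.4978 0.2727 0.01  ] [0.4959 0.2684 0.04  ]
yaw -11.640557760401967
end [0.4536 0.2095 0.1359] [300.5 112.5] [210.4 214. ]
end [0.4644 0.2653 0.1359] [297.8  51.7] [193.7 210.4]
end [0.4768 0.3223 0.1359] [296.4 -16.6] [176.6 206.3]
```

View pics/t5c.png

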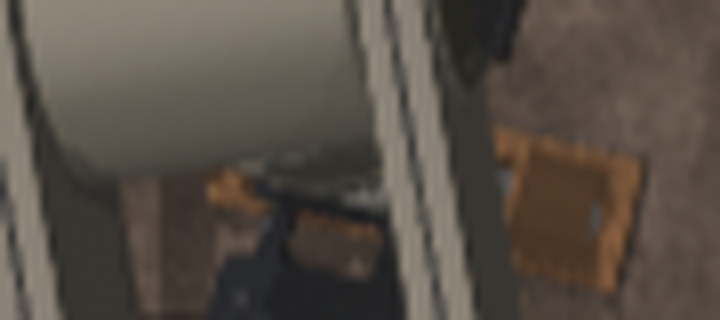

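```bash
python3 -m inch '[-2,28,0,1,40,-4,56,-30,1,40,-4,56,-65,1,40,-4,56,-105,1,40,-4,56,-140,1,40,-4,56,-140,1,40]' 30
python3 - <<'E'
from h import *
b=cam("wrist");s=robot.read_state();print(s["t"],s["tool_pos"],s["orientation"])
import pickle;pickle.dump(b,open("w6.pkl","wb"));cv2.imwrite("pics/w6.png",b["image"])
E
```

```text
t: 17.17
tool_pos: [0.4465, 0.1918, 0.158]
orientation: [-2.44, -1.973, 0.018]
force: [-0.2, -1.0, -2.2]
opening: 0.0374
gripper_force: 0.0
17.2167 [0.44831869 0.19237558 0.16222705] [-2.44082942 -1.9733233   0.01205479]
```

View pics/w6.png

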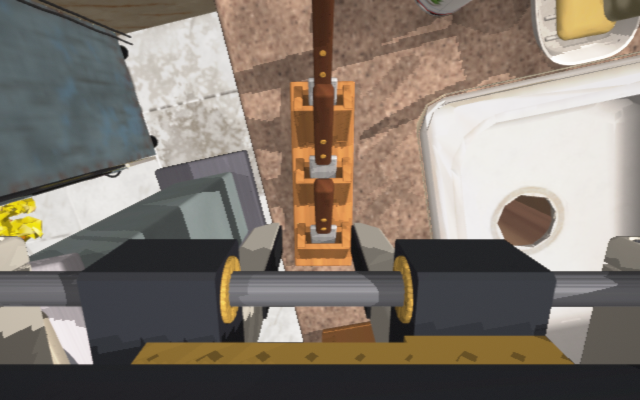

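This is a clear view of s0, with its handle bottom at (323,230) and end at (325,181). For s1 the bottom is at (323,161) and the end at (324,85).

```bash
python3 - <<'E'
from h import *;import pickle
c=pickle.load(open("w6.pkl","rb"))
for uv,z in [((323,230),.072),((325,181),.136),((323,161),.072),((324,85),.136),((321,85),.072)]: print(px2w(c,uv,z).round(4))
E
```

```text
[0.4446 0.1653 0.072 ]
[0.4563 0.2191 0.136 ]
[0.4563 0.2213 0.072 ]
[0.4667 0.272  0.136 ]
[0.4664 0.2767 0.072 ]
```

```bash
python3 -m inch '[2,2,-25,0,40,2,2,-57,0,40,2,2,-57,0,40,2,2,-57,0,40,2,2,-57,0,0,2,2,-57,0,0,2,2,-57,0,0,2,2,-57,0,0,2,2,-57,0,0,2,2,-57,0,0]' 30
```

```text
t: 18.05
tool_pos: [0.4537, 0.1971, 0.11]
orientation: [2.441, 1.977, 0.003]
force: [1.0, 1.8, 3.7]
opening: 0.012
gripper_force: 30.0
```

```bash
python3 -m inch '[2,11,16,0,0,4,22,33,0,0,7,34,49,0,0,9,45,65,0,0,10,50,74,0,0,10,50,110,0,0,10,30,140,0,0,10,0,140,0,0,8,-30,140,0,0,8,-30,140,0,0]'
python3 - <<'E'
from h import *
b=cam("wrist");s=robot.read_state();print(s["t"],s["tool_pos"],s["opening"])
a=cam("scene");im=np.hstack([b["image"][:,160:480],cv2.resize(a["image"][180:300,140:300],None,fx=2.5,fy=2.5)[:, :400].repeat(1,0)[:300].copy() if 0 else cv2.resize(a["image"][150:310,140:300],(400,400))])
cv2.imwrite("pics/w7.png",im)
E
```

```text
t: 18.88
tool_pos: [0.4611, 0.1627, 0.2493]
orientation: [2.442, 1.974, -0.001]
force: [-0.3, -0.3, -0.6]
opening: 0.0121
gripper_force: 30.0
18.9333 [0.46088025 0.16448663 0.24886169] 0.01237575624932378
```

View pics/w7.png

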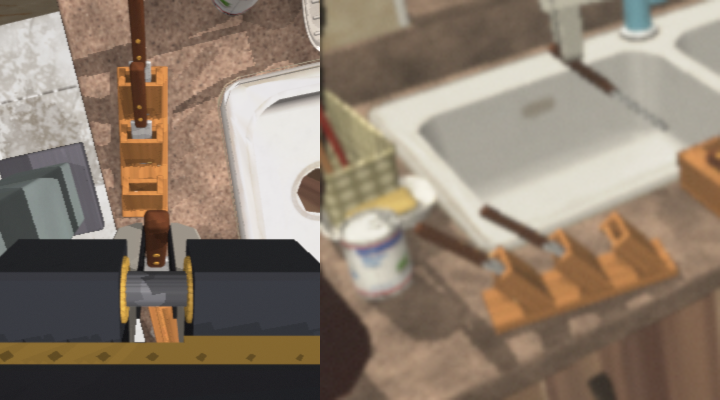

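s0 is held at its lean and its pocket is empty. Next I'll carry it over the case.

```bash
python3 -m inch '[0,-35,0,4,0,0,-72,0,8,0,0,-110,0,12,0,-1,-148,0,12,0,-2,-185,0,12,0,-3,-222,0,12,0,-4,-255,0,12,0,-4,-272,0,12,0,-4,-272,-30,12,0,-4,-272,-60,12,0]'
python3 - <<'E'
from h import *
a=cam("scene");b=cam("wrist");s=robot.read_state();print(s["t"],s["tool_pos"],s["orientation"],s["opening"])
cv2.imwrite("pics/w8.png",np.hstack([b["image"][:,180:460],cv2.resize(a["image"][130:250,240:400],(533,400))[:, :500]]))
import pickle;pickle.dump((a,b),open("w8.pkl","wb"))
E
```

```text
t: 19.82
tool_pos: [0.4586, -0.1064, 0.1897]
orientation: [2.22, 2.218, 0.003]
force: [0.9, 0.5, -1.4]
opening: 0.0125
gripper_force: 30.0
19.9167 [ 0.45379444 -0.10383547  0.18326706] [-2.21449039 -2.21556835  0.00627661] 0.012322455602626195
```

View pics/w8.png

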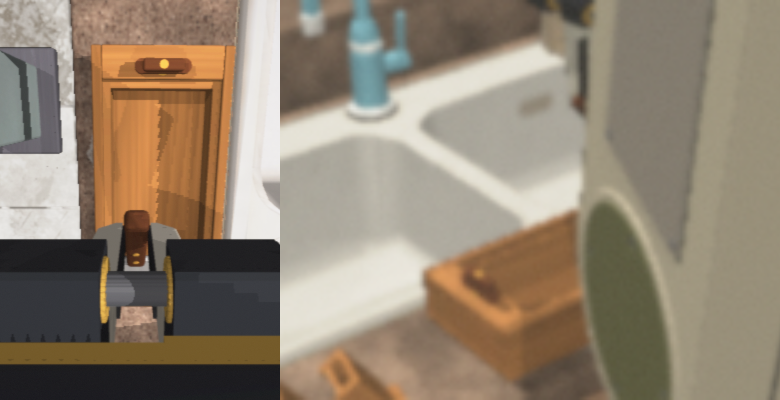

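```bash
python3 -m inch '[0,0,-30,0,0,0,0,-55,0,0,0,0,-75,0,0,0,0,-83,0,0,0,0,-83,0,0]' 15
python3 -m inch '[0,6,-5,0,0,0,12,-10,0,0,0,19,-16,0,0,0,25,-23,0,0,0,31,-31,0,0,0,37,-41,0,0,0,43,-51,0,0,0,43,-51,0,0]' 15
python3 -c "
from h import *
s=robot.read_state();print(s['t'],s['tool_pos'],s['wrist_torque'])"
```

```text
t: 20.33
tool_pos: [0.4562, -0.1044, 0.105]
orientation: [-2.218, -2.221, 0.002]
force: [-0.5, -0.2, -0.3]
opening: 0.0126
gripper_force: 15.0
t: 21.0
tool_pos: [0.4551, -0.0607, 0.0521]
orientation: [-2.217, -2.22, 0.003]
force: [0.1, 0.5, -0.5]
opening: 0.0128
gripper_force: 15.0
21.0 [ 0.45513476 -0.06072345  0.05211277] [-0.04625025 -0.15374158  0.0469606 ]
```

```bash
python3 -m inch '[1,3,-8,0,0,1,6,-16,0,0,1,9,-24,0,0,1,10,-32,0,0,1,10,-32,0,0,1,10,-32,0,0]' 15
python3 - <<'E'
from h import *
b=cam("wrist");s=robot.read_state();print(s["t"],s["tool_pos"],s["force"])
im=b["image"][180:300,260:380].astype(int)
m=((im.sum(2)<260)&(im[:,:,2]>im[:,:,0]+15)).astype(np.uint8)
n,l,st,ce=cv2.connectedComponentsWithStats(m)
for i in range(1,n):
    if st[i,4]>80: print(st[i]+[260,180,0,0,0],ce[i]+[260,180])
E
```

```text
t: 21.5
tool_pos: [0.4574, -0.0522, 0.0222]
orientation: [-2.22, -2.221, 0.001]
force: [-0.2, 1.4, 0.8]
opening: 0.0127
gripper_force: 15.0
21.55 [ 0.45781492 -0.05237573  0.0227342 ] [ 0.00119461  0.01975088 -0.16514933]
[282 205  19  17 245] [291.98367347 211.72244898]
[ 302  205   29   67 1594] [315.77289837 237.83249686]
[260 212  15  28 246] [264.6504065  227.34552846]
```

```bash
python3 - <<'E'
from h import *
b=cam("wrist");s=robot.read_state();p=s["tool_pos"]
for th in (35,60,80,90):
  for r in(18,22,26):
    t=np.radians(th);print(th,r,w2px(b,p+np.array([0,r*np.sin(t)/1000,.008+(r*np.cos(t)+6)/1000])).round(1))
E
```

```text
35 18 [318.6 245. ]
35 22 [318.7 243.1]
35 26 [318.7 241.1]
60 18 [318.5 229.6]
60 22 [318.6 224. ]
60 26 [318.6 218.2]
80 18 [318.4 221.2]
80 22 [318.5 213.8]
80 26 [318.5 206.3]
90 18 [318.4 218.6]
90 22 [318.4 210.8]
90 26 [318.4 202.9]
```

The handle end at row 205 fits a nearly flat spreader, so I'll release it gently.

```bash
python3 -m inch '[0,0,-5,0,0,0,0,-5,0,0,0,0,-5,0,18,0,0,-5,0,20,0,0,-5,0,20,0,0,-5,0,20,0,0,25,0,20,0,0,60,0,22,0,0,100,0,30,0,0,140,0,40]' 15
python3 -m inch '[0,20,40,-4,40,0,50,80,-8,40,0,85,110,-12,40,0,122,110,-12,40,0,158,110,-12,40,0,195,110,-12,40,0,215,110,-12,40,0,215,110,-12,40]' 30
python3 - <<'E'
from h import *
import pickle
t=cam("top");b=cam("wrist");s=robot.read_state();print(s["t"],s["tool_pos"],s["orientation"])
pickle.dump((t,b),open("w9.pkl","wb"))
for nm,c,(r0,r1,c0,c1) in (("top",t,(190,235,268,350)),("wrist",b,(0,235,250,400))):
  im=c["image"][r0:r1,c0:c1].astype(int)
  m=((im.sum(2)<230)&(im[:,:,2]>im[:,:,0]+15)).astype(np.uint8)
  n,l,st,ce=cv2.connectedComponentsWithStats(m)
  for i in range(1,n):
    if st[i,4]>25: print(nm,st[i]+[c0,r0,0,0,0],(ce[i]+[c0,r0]).round(1))
E
```

```text
t: 22.43
tool_pos: [0.457, -0.0522, 0.164]
orientation: [-2.22, -2.221, 0.001]
force: [1.3, 0.3, 1.1]
opening: 0.0294
gripper_force: 0.0
t: 23.1
tool_pos: [0.4573, 0.1664, 0.273]
orientation: [-2.436, -1.982, -0.001]
force: [0.7, 0.1, 0.3]
opening: 0.0373
gripper_force: 0.0
23.2 [0.45767576 0.16305869 0.27274293] [ 2.43872583e+00  1.98025346e+00 -1.01178811e-03]
top [268 191  14  23 105] [271.1 198.8]
top [ 268  191   80   44 1943] [309.8 210.6]
top [274 203   6  24 107] [276.8 213.5]
top [346 225   4  10  30] [347.8 230.5]
wrist [ 288    0   25  128 1818] [302.  67.]
wrist [378   4  10  10  29] [382.6   9.3]
wrist [384  19  11   8  28] [388.5  22.4]
wrist [290 157  19   6  61] [296.9 159.1]
wrist [294 181  26   6 146] [306.9 183.6]
```

```bash
python3 - <<'E'
from h import *;import pickle
t,b=pickle.load(open("w9.pkl","rb"));o=pickle.load(open("t5.pkl","rb"))
d=(t["image"].astype(int)-o["image"]).sum(2)[195:230,272:346]
for sgn,nm in((-1,"darker"),(1,"brighter")):
  m=((sgn*d)>30).astype(np.uint8);n,l,st,ce=cv2.connectedComponentsWithStats(m)
  for i in range(1,n):
    if st[i,4]>5:
      u=ce[i]+[272,195];x=st[i];print(nm,x+[272,195,0,0,0],px2w(t,u,.015)[:2].round(3),px2w(t,(x[0]+272,u[1]),.015)[:2].round(3),px2w(t,(x[0]+x[2]+272,u[1]),.015)[:2].round(3))
print("pred s1 bottom",w2px(b,[.4563,.2213,.072]),"s1 end",w2px(b,[.4667,.2655,.136]),"s2 bottom",w2px(b,[.4668,.2775,.072]))
m=(b["image"].astype(int).sum(2)<230)&(b["image"][:,:,2].astype(int)>b["image"][:,:,0].astype(int)+15)
for r in range(0,130,10):
  cs=np.flatnonzero(m[r,270:330])+270;print(r,cs.min() if len(cs) else 0,cs.max() if len(cs) else 0,len(cs))
E
```

```text
darker [286 214  43   9 201] [ 0.453 -0.088] [ 0.452 -0.035] [ 0.456 -0.187]
brighter [307 214  22   7 142] [ 0.46  -0.148] [ 0.46  -0.109] [ 0.461 -0.187]
pred s1 bottom [305.48952607 124.26088136] s1 end [304.14567744  74.18130853] s2 bottom [303.94697199  69.30382296]
0 296 308 9
10 296 321 17
20 296 310 15
30 297 310 14
40 298 310 13
50 297 310 14
60 299 310 12
70 297 309 7
80 292 319 20
90 289 310 22
100 290 310 21
110 289 316 24
120 300 310 7
```

s0 lies flat, with its handle end at y=-0.035 and tip at -0.187, and the rack hasn't moved. Next is s1.

```bash
python3 -m inch '[2,30,0,0,40,4,60,-20,0,40,6,88,-55,0,40,6,88,-90,0,40,6,88,-125,0,40,6,88,-163,0,40,6,88,-163,0,40,6,88,-163,0,40]' 30
python3 -m inch '[0,0,0,0,0,0,0,0,0,0,0,0,0,0,0,0,0,0,0,0,0,0,0,0,0,0,0,0,0,0]' 30
```

```text
t: 23.87
tool_pos: [0.4624, 0.2486, 0.1082]
orientation: [-2.442, -1.975, 0.009]
force: [0.2, 0.1, 0.9]
opening: 0.0371
gripper_force: 0.0
t: 24.37
tool_pos: [0.465, 0.2512, 0.1115]
orientation: [2.44, 1.977, 0.005]
force: [0.5, 1.6, 5.6]
opening: 0.0109
gripper_force: 30.0
```

```bash
python3 -m inch '[2,11,16,0,0,4,22,33,0,0,7,34,49,0,0,9,45,65,0,0,10,50,74,0,0,10,50,110,0,0,10,30,140,0,0,10,0,140,0,0,8,-30,140,0,0,8,-30,140,0,0]'
python3 -m inch '[0,-30,0,0,0,0,-66,0,4,0,4,-103,0,8,0,8,-140,0,12,0,12,-177,0,12,0,16,-214,0,12,0,18,-251,0,12,0,20,-286,0,12,0,20,-315,0,12,0,20,-328,0,12,0]'
python3 -m inch '[0,0,-30,0,0,0,0,-60,0,0,0,0,-60,0,0,0,0,-60,0,0]'
```

```text
t: 25.2
tool_pos: [0.4721, 0.2167, 0.2505]
orientation: [2.441, 1.974, -0.001]
force: [0.2, -0.5, -0.5]
opening: 0.0107
gripper_force: 30.0
t: 26.03
tool_pos: [0.4914, -0.1105, 0.2493]
orientation: [-2.224, -2.219, 0.002]
force: [-0.3, 1.0, 0.7]
opening: 0.0105
gripper_force: 30.0
t: 26.37
tool_pos: [0.4903, -0.1063, 0.1882]
orientation: [-2.217, -2.219, 0.003]
force: [0.4, -0.1, 0.4]
opening: 0.0106
gripper_force: 30.0
```

```bash
python3 -m inch '[2,2,-30,0,0,2,2,-55,0,0,2,2,-75,0,0,2,2,-83,0,0,2,2,-83,0,0]' 15
python3 -m inch '[0,6,-5,0,0,0,12,-10,0,0,0,19,-16,0,0,0,25,-23,0,0,0,31,-31,0,0,0,37,-41,0,0,0,43,-51,0,0,0,43,-51,0,0]' 15
python3 -m inch '[0,3,-8,0,0,0,6,-16,0,0,0,9,-24,0,0,0,10,-32,0,0,0,10,-32,0,0,0,10,-32,0,0]' 15
python3 - <<'E'
from h import *
b=cam("wrist");s=robot.read_state();print(s["t"],s["tool_pos"],s["force"])
im=b["image"][180:300,260:380].astype(int)
m=((im.sum(2)<260)&(im[:,:,2]>im[:,:,0]+15)).astype(np.uint8)
n,l,st,ce=cv2.connectedComponentsWithStats(m)
for i in range(1,n):
    if st[i,4]>80: print(st[i]+[260,180,0,0,0],ce[i]+[260,180])
E
```

```text
t: 26.78
tool_pos: [0.4936, -0.1047, 0.1066]
orientation: [-2.219, -2.222, 0.001]
force: [-0.1, -0.0, -0.4]
opening: 0.0118
gripper_force: 15.0
t: 27.45
tool_pos: [0.492, -0.0607, 0.053]
orientation: [-2.217, -2.22, 0.003]
force: [-0.1, 0.4, -0.7]
opening: 0.0119
gripper_force: 15.0
t: 27.95
tool_pos: [0.4934, -0.0522, 0.0232]
orientation: [-2.22, -2.221, 0.001]
force: [-0.0, 0.2, 0.1]
opening: 0.0122
gripper_force: 15.0
28.0 [ 0.49388462 -0.05241091  0.02379903] [ 0.17128066 -1.10618875  0.45851628]
[361 181  19  59 704] [369.93607955 210.79971591]
[288 182   7  37 130] [290.75384615 197.63846154]
[ 302  183   29   88 1793] [315.86391523 233.29113218]
[348 197   9  31 184] [352.56521739 212.50543478]
[260 201  13  39 260] [263.11538462 221.83461538]
```

```bash
python3 -m inch '[0,0,-6,0,0,0,0,-6,0,0,0,0,-6,0,18,0,0,-6,0,20,0,0,-6,0,20,0,0,-6,0,20,0,0,25,0,20,0,0,60,0,22,0,0,100,0,30,0,0,140,0,40]' 15
python3 -m inch '[-6,20,40,-4,40,-12,50,80,-8,40,-18,85,110,-12,40,-24,122,110,-12,40,-30,158,110,-12,40,-32,195,110,-12,40,-32,232,110,-12,40,-32,260,110,-12,40,-32,275,110,-12,40,-32,275,110,-12,40]' 30
python3 - <<'E'
from h import *
import pickle
t=cam("top");b=cam("wrist");s=robot.read_state();print(s["t"],s["tool_pos"],s["orientation"])
pickle.dump((t,b),open("w10.pkl","wb"));o=pickle.load(open("w9.pkl","rb"))[0]
d=(t["image"].astype(int)-o["image"]).sum(2)[195:230,272:346]
for sgn,nm in((-1,"darker"),(1,"brighter")):
  m=((sgn*d)>30).astype(np.uint8);n,l,st,ce=cv2.connectedComponentsWithStats(m)
  for i in range(1,n):
    if st[i,4]>5:
      u=ce[i]+[272,195];x=st[i];print(nm,x+[272,195,0,0,0],px2w(t,u,.015)[:2].round(3),px2w(t,(x[0]+272,u[1]),.015)[:2].round(3),px2w(t,(x[0]+x[2]+272,u[1]),.015)[:2].round(3))
print("pred s2 bottom",w2px(b,[.4666,.277,.072]),"end",w2px(b,[.4760,.321,.136]))
m=(b["image"].astype(int).sum(2)<230)&(b["image"][:,:,2].astype(int)>b["image"][:,:,0].astype(int)+15)
for r in range(0,200,12):
  cs=np.flatnonzero(m[r,270:340])+270;print(r,cs.min() if len(cs) else 0,cs.max() if len(cs) else 0,len(cs))
E
```

```text
t: 28.83
tool_pos: [0.4931, -0.0522, 0.165]
orientation: [-2.22, -2.221, 0.001]
force: [0.3, -0.2, -0.4]
opening: 0.0292
gripper_force: 0.0
t: 29.67
tool_pos: [0.4613, 0.2255, 0.2737]
orientation: [-2.437, -1.981, -0.0]
force: [0.5, 0.2, -0.0]
opening: 0.037
gripper_force: 0.0
29.7667 [0.46169859 0.22273221 0.27371589] [ 2.43939742e+00  1.97937946e+00 -1.12115701e-03]
darker [286 203  22   7  98] [ 0.496 -0.068] [ 0.495 -0.034] [ 0.497 -0.112]
brighter [307 204  22   7 141] [ 0.496 -0.146] [ 0.495 -0.108] [ 0.496 -0.186]
pred s2 bottom [311.70916742 126.35721817] end [310.84678873  77.55577473]
0 276 279 4
12 272 282 5
24 0 0 0
36 0 0 0
48 0 0 0
60 0 0 0
72 306 311 6
84 306 318 13
96 306 317 12
108 307 317 7
120 308 317 6
132 300 325 4
144 0 0 0
156 0 0 0
168 0 0 0
180 0 0 0
192 0 0 0
```

```bash
python3 -m inch '[4,30,0,0,40,8,60,-20,0,40,12,84,-55,0,40,12,84,-90,0,40,12,84,-125,0,40,12,84,-163,0,40,12,84,-163,0,40,12,84,-163,0,40]' 30
python3 -m inch '[0,0,0,0,0,0,0,0,0,0,0,0,0,0,0,0,0,0,0,0,0,0,0,0,0,0,0,0,0,0]' 30
```

```text
t: 30.43
tool_pos: [0.4725, 0.3044, 0.1091]
orientation: [-2.442, -1.975, 0.009]
force: [-1.3, -0.2, 0.5]
opening: 0.037
gripper_force: 0.0
t: 30.93
tool_pos: [0.4749, 0.3073, 0.1125]
orientation: [2.441, 1.978, 0.005]
force: [0.1, 1.6, 5.2]
opening: 0.0092
gripper_force: 30.0
```

```bash
python3 -m inch '[2,11,16,0,0,4,20,29,0,0,5,26,38,0,0,5,26,38,0,0]'
python3 -m inch '[1,6,9,0,0,2,9,14,0,0,2,10,20,0,0,2,10,40,0,0,2,5,70,0,0,2,-20,100,0,0,2,-50,102,0,0,0,-80,102,0,0,0,-110,102,0,0,0,-140,102,0,0]'
```

```text
t: 31.27
tool_pos: [0.4802, 0.3343, 0.1515]
orientation: [2.44, 1.978, 0.006]
force: [1.1, -1.1, 0.7]
opening: 0.0091
gripper_force: 30.0
t: 32.1
tool_pos: [0.4786, 0.1913, 0.2512]
orientation: [2.441, 1.978, 0.0]
force: [-0.7, -0.4, -0.2]
opening: 0.009
gripper_force: 30.0
```

```bash
python3 -m inch '[0,-30,0,4,0,0,-66,0,8,0,-1,-103,0,12,0,-2,-140,0,12,0,-3,-177,0,12,0,-4,-214,0,12,0,-5,-251,0,12,0,-5,-280,0,12,0,-5,-298,-10,12,0,-5,-298,-40,12,0]'
python3 -m inch '[0,0,-20,0,0,0,0,-20,0,0,0,0,-20,0,0,0,0,-20,0,0]'
python3 - <<'E'
from h import *
b=cam("wrist");s=robot.read_state();print(s["t"],s["tool_pos"],s["opening"])
im=b["image"][180:300,260:380].astype(int)
m=((im.sum(2)<260)&(im[:,:,2]>im[:,:,0]+15)).astype(np.uint8)
n,l,st,ce=cv2.connectedComponentsWithStats(m)
for i in range(1,n):
    if st[i,4]>80: print(st[i]+[260,180,0,0,0],ce[i]+[260,180])
p=s["tool_pos"]
for th in (35,45,60):
  for r in(20,26):
    t=np.radians(th);print(th,r,w2px(b,p+np.array([0,r*np.sin(t)/1000,.008+(r*np.cos(t)+6)/1000])).round(1))
E
```

```text
t: 32.93
tool_pos: [0.4762, -0.11, 0.2153]
orientation: [2.219, 2.212, 0.004]
force: [1.1, -0.3, -0.5]
opening: 0.0094
gripper_force: 30.0
t: 33.27
tool_pos: [0.4744, -0.1054, 0.1923]
orientation: [2.22, 2.222, 0.001]
force: [0.1, -1.2, -0.2]
opening: 0.0094
gripper_force: 30.0
33.3167 [ 0.47484725 -0.10543175  0.19282862] 0.008980107554440023
[347 180  31  60 719] [358.44089013 211.58553547]
[ 304  202   25   54 1047] [316.32187202 226.40210124]
[337 255  10  45 188] [341.63297872 274.96276596]
35 20 [319.1 244.1]
35 26 [319.2 241.2]
45 20 [319.  236.6]
45 26 [319.2 231.1]
60 20 [318.9 226.8]
60 26 [319.  218.2]
```

```bash
python3 -m inch '[1,1,-30,0,0,1,1,-55,0,0,1,1,-78,0,0,1,1,-86,0,0,1,1,-86,0,0]' 15
python3 -m inch '[0,6,-5,0,0,0,12,-10,0,0,0,19,-16,0,0,0,25,-23,0,0,0,31,-31,0,0,0,37,-41,0,0,0,43,-51,0,0,0,43,-51,0,0]' 15
python3 -m inch '[0,3,-8,0,0,0,6,-16,0,0,0,9,-24,0,0,0,10,-28,0,0,0,10,-28,0,0,0,10,-28,0,18,0,10,-28,0,20,0,10,-28,0,20,0,10,-28,0,20]' 15
python3 -m inch '[0,0,25,0,20,0,0,60,0,22,0,0,100,0,30,0,0,140,0,40,0,30,170,0,40,0,70,190,0,40,0,110,190,0,40,0,150,190,0,40,0,150,190,0,40]' 15
python3 - <<'E'
from h import *
import pickle
t=cam("top");s=robot.read_state();print(s["t"],s["tool_pos"])
pickle.dump(t,open("t11.pkl","wb"));o=pickle.load(open("w10.pkl","rb"))[0]
d=(t["image"].astype(int)-o["image"]).sum(2)[195:230,272:346]
for sgn,nm in((-1,"darker"),(1,"brighter")):
  m=((sgn*d)>30).astype(np.uint8);n,l,st,ce=cv2.connectedComponentsWithStats(m)
  for i in range(1,n):
    if st[i,4]>5:
      u=ce[i]+[272,195];x=st[i];print(nm,x+[272,195,0,0,0],px2w(t,u,.015)[:2].round(3),px2w(t,(x[0]+272,u[1]),.015)[:2].round(3),px2w(t,(x[0]+x[2]+272,u[1]),.015)[:2].round(3))
cv2.imwrite("pics/t11.png",cv2.resize(t["image"][185:240,265:465],None,fx=4,fy=4,interpolation=cv2.INTER_CUBIC))
E
```

```text
t: 33.73
tool_pos: [0.4742, -0.1039, 0.104]
orientation: [-2.219, -2.221, 0.002]
force: [-0.6, 0.0, -0.3]
opening: 0.0005
gripper_force: 0.0
t: 34.4
tool_pos: [0.473, -0.0597, 0.051]
orientation: [-2.217, -2.22, 0.003]
force: [-1.4, -0.1, -1.0]
opening: 0.0002
gripper_force: 0.0
t: 35.15
tool_pos: [0.4753, -0.0515, 0.0263]
orientation: [2.221, 2.221, 0.001]
force: [0.5, 0.0, -0.2]
opening: 0.0181
gripper_force: 0.0
t: 35.9
tool_pos: [0.4748, 0.105, 0.2172]
orientation: [-2.214, -2.227, -0.006]
force: [0.7, 0.8, -0.5]
opening: 0.0374
gripper_force: 0.0
35.95 [0.47472036 0.102081   0.21653864]
darker [315 207  14   3  17] [ 0.493 -0.161] [ 0.492 -0.137] [ 0.493 -0.186]
darker [287 209  46  11 166] [ 0.47  -0.108] [ 0.468 -0.038] [ 0.472 -0.201]
darker [307 209   4   2   8] [ 0.486 -0.114] [ 0.486 -0.108] [ 0.486 -0.123]
darker [313 222  15   3  19] [ 0.439 -0.158] [ 0.439 -0.131] [ 0.44  -0.184]
brighter [307 201  22   5  49] [ 0.51  -0.151] [ 0.509 -0.108] [ 0.511 -0.186]
brighter [286 204   8   4  22] [ 0.5   -0.047] [ 0.5   -0.034] [ 0.5   -0.062]
brighter [311 209  22   7 116] [ 0.479 -0.162] [ 0.479 -0.123] [ 0.48  -0.201]
brighter [311 219  18   4  41] [ 0.447 -0.157] [ 0.447 -0.123] [ 0.448 -0.187]
```

View pics/t11.png

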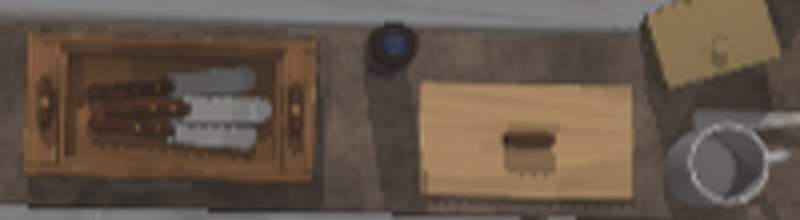

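The picture shows all three spreaders in the cavity, with the panel clear beside the jar. The middle one slipped from the grip and fell flat on top, about 12 mm too far to -y: its tip is at (270,108) and the others end at (255,80) and (255,140). I'll set shut fingertips on its blade and push its handle shoulder towards +y.

```bash
python3 -m inch '[0,-40,0,0,0,0,-80,0,0,0,0,-120,0,0,0,-1,-160,0,0,0,-1,-200,0,0,0,-1,-235,-20,0,0,-1,-245,-60,0,0,-1,-245,-100,0,0,-1,-245,-140,0,0,-1,-245,-170,0,0]' 15
python3 -m inch '[0,0,-8,0,0,0,0,-14,0,0,0,0,-14,0,0,0,0,-14,0,0]'
```

```text
t: 36.78
tool_pos: [0.4717, -0.1475, 0.0426]
orientation: [-2.222, -2.218, 0.002]
force: [0.1, 1.0, -0.3]
opening: 0.0007
gripper_force: 0.0
t: 37.12
tool_pos: [0.4754, -0.1472, 0.0339]
orientation: [2.219, 2.22, 0.002]
force: [-0.7, 0.4, 0.8]
opening: 0.0007
gripper_force: 0.0
```

```bash
for i in 1 2; do python3 -m inch '[0,0,-4,0,0,0,0,-4,0,0,0,0,-4,0,0]' | grep -E "tool_pos|force: \["; done; for i in 1 2 3; do python3 -m inch '[0,0,-2,0,0,0,0,-2,0,0,0,0,-2,0,0]'| grep -E "tool_pos|force: \["; done
```

```text
tool_pos: [0.4748, -0.1467, 0.0291]
force: [0.4, -0.1, -0.3]
tool_pos: [0.4738, -0.1463, 0.0238]
force: [1.0, 0.2, -0.8]
tool_pos: [0.4738, -0.1463, 0.0217]
force: [-0.0, -0.4, -0.4]
tool_pos: [0.4738, -0.1463, 0.0198]
force: [0.5, -0.1, 0.6]
tool_pos: [0.474, -0.1465, 0.0179]
force: [0.1, -0.4, 0.3]
```

```bash
for i in 1 2; do python3 -m inch '[0,0,-1,0,0,0,0,-1,0,0,0,0,-1,0,0]' | grep -E "tool_pos|force: \["; done; python3 -m inch '[0,4,0,0,0,0,8,0,0,0,0,12,0,0,0,0,16,0,0,0,0,20,0,0,0,0,20,0,0,0]'
```

```text
tool_pos: [0.4742, -0.1465, 0.0171]
force: [0.2, -1.3, 1.2]
tool_pos: [0.4747, -0.1466, 0.0165]
force: [2.6, -1.1, 4.3]
t: 39.37
tool_pos: [0.4737, -0.1253, 0.0157]
orientation: [-2.22, -2.222, -0.0]
force: [-0.3, 0.7, 1.8]
opening: 0.0007
gripper_force: 0.7
```

```bash
python3 -m inch '[0,3,0,0,0,0,6,0,0,0,0,6,0,0,0,0,6,40,0,0,0,6,80,0,0,0,6,120,0,20,0,40,150,0,35,0,80,190,0,35,0,120,190,0,35,0,160,190,0,35]' | grep -E "tool_pos|force: \["
python3 -m inch '[0,40,0,0,35,0,80,0,0,35,0,80,0,0,35]' | grep tool_pos
python3 - <<'E'
from h import *
import pickle
t=cam("top");s=robot.read_state();print(s["t"],s["tool_pos"])
o=pickle.load(open("t5.pkl","rb"));pickle.dump(t,open("t12.pkl","wb"))
d=(t["image"].astype(int)-o["image"]).sum(2)
for r in range(202,224): print(r,round(px2w(t,(310,r),.015)[0],3),''.join('+' if v>40 else '-' if v<-40 else '.' for v in d[r,280:338]))
print(px2w(t,(280,212),.015)[1],px2w(t,(338,212),.015)[1])
E
```

```text
tool_pos: [0.4753, 0.0234, 0.2088]
force: [1.5, 1.1, -0.3]
tool_pos: [0.4729, 0.1089, 0.2051]
40.5 [0.47303085 0.10594827 0.20484366]
202 0.513 ..........................++++++++++++++++++++++..........
203 0.509 .................--........+++++++++++++++++++++..........
204 0.506 .......--------------------.++++++++++++++++++++..........
205 0.502 ......-----------------..---.+++++++++++++++++++..........
206 0.499 ......---------------------..+++++++++++++++++++..........
207 0.495 ......------------------...+++++++++++++++++++............
208 0.492 ......----------.---.......++.+++.........................
209 0.488 ......---------...-........+++++++++++++..................
210 0.484 ......------------..........++++++++++++++++++++..........
211 0.481 ......------------..--...--.+++++++++++++++++++++.........
212 0.477 .......--------------------.+++++++++++++++++++++.........
213 0.474 .......--------------------.+++++++++++++++++++++.........
214 0.47 ......---------------------.++++++++++++++++++++..........
215 0.467 .....---------------------.++..+.++++++++++++++...........
216 0.463 .....---------------------.+++++++......---....--.........
217 0.46 ......-----------------.---.++++++++++++++.....-..........
218 0.456 ......-----------------.----+++++++++++++++++++...........
219 0.453 ......---------------------.++++++++++++++++++++..........
220 0.449 ......--------------------++++++++++++++++++++++..........
221 0.445 .......-..----------------++++++++++++++++++++++..........
222 0.442 ................--.---------...++++++++++++++++...........
223 0.438 ......................-..-----------..++++++++............
-0.012987595797419316 -0.21832747952565557
```

All three spreaders now lie side by side, flat and centred, with origins about 25 mm off centre lengthwise. Next I'll locate the panel.

```bash
cat > pan.py <<'E'
from h import *
def panel(c,z,box):
    r0,r1,c0,c1=box;h=cv2.cvtColor(c["image"][r0:r1,c0:c1],cv2.COLOR_BGR2HSV)
    m=cv2.inRange(h,(10,50,85),(28,200,255));m=cv2.morphologyEx(m,cv2.MORPH_CLOSE,np.ones((9,9)))
    k=max(cv2.findContours(m,0,2)[0],key=cv2.contourArea);k=cv2.convexHull(k)[:,0]+[c0,r0]
    w=np.array([px2w(c,u,z)[:2] for u in k],np.float32)
    return cv2.minAreaRect(w*1000),cv2.contourArea(k.astype(np.float32))
E
python3 - <<'E'
from pan import *;import pickle
print(panel(pickle.load(open("t12.pkl","rb")),.006,(195,240,365,428)))
E
python3 -m inch '[0,-40,10,0,35,0,-80,20,0,35,0,-120,30,0,35,0,-160,40,0,35,0,-200,50,0,35,0,-240,50,0,35,-4,-280,50,0,35,-8,-320,50,0,35,-12,-360,50,0,35,-16,-400,50,0,35]' | grep tool_pos
python3 -m inch '[0,-40,0,0,35,0,-80,0,0,35,0,-120,-10,0,35,0,-140,-30,0,35,0,-140,-30,0,35,0,-140,-30,0,35]' | grep tool_pos
python3 - <<'E'
from pan import *;import pickle
c=cam("wrist");s=robot.read_state();print(s["tool_pos"],s["orientation"]);pickle.dump(c,open("w13.pkl","wb"))
print(panel(c,.006,(0,240,200,420)))
im=c["image"][0:240,270:370].astype(int)
m=((im.sum(2)<230)&(im[:,:,2]>im[:,:,0]+25)).astype(np.uint8)
n,l,st,ce=cv2.connectedComponentsWithStats(m)
for i in range(1,n):
    if st[i,4]>60: print(st[i]+[270,0,0,0,0],px2w(c,ce[i]+[270,0],.024))
E
```

```text
(((467.3207092285156, -426.34552001953125), (156.86898803710938, 222.90225219726562), 1.2381640672683716), 2668.5)
tool_pos: [0.4561, -0.3005, 0.2548]
tool_pos: [0.4554, -0.4384, 0.2224]
[ 0.45653408 -0.43775782  0.22416403] [-2.22108061e+00 -2.21789630e+00 -6.49476428e-04]
(((470.31536865234375, -388.71295166015625), (160.8688201904297, 270.3223571777344), 0.00895910058170557), 32749.0)
[318  28  52  43 874] [ 0.48561889 -0.30586144  0.024     ]
[305  39  15  18  80] [ 0.44988233 -0.30390619  0.024     ]
[313 142   8  38 277] [ 0.45428587 -0.4217494   0.024     ]
```

The panel's bar is at (0.4543,-0.4217), which is where I left it. I'll grasp it.

```bash
python3 -m inch '[-1,17,-30,0,35,-1,17,-70,0,35,-1,17,-110,0,35,-1,17,-150,0,35,-1,17,-185,0,35,-1,17,-205,0,35,-1,17,-213,0,35,-1,17,-213,0,35,-1,17,-213,0,35]' 40
python3 -m inch '[0,0,0,0,0,0,0,0,0,0,0,0,0,0,0,0,0,0,0,0,0,0,0,0,0,0,0,0,0,0,0,0,0,0,0]' 40
```

```text
t: 42.63
tool_pos: [0.4579, -0.4208, 0.0143]
orientation: [2.219, 2.221, -0.0]
force: [0.5, -0.4, 0.6]
opening: 0.0328
gripper_force: 0.0
t: 43.22
tool_pos: [0.4576, -0.4214, 0.0139]
orientation: [2.22, 2.22, -0.0]
force: [-1.0, 2.3, 6.5]
opening: 0.0115
gripper_force: 40.0
```

```bash
python3 -m inch '[0,0,20,0,0,0,0,55,0,0,0,0,90,0,0,0,15,125,0,0,0,40,140,0,0,4,75,140,0,0,8,115,140,0,0,12,155,140,0,0,16,195,140,0,0,18,230,140,0,0]' |grep -E "tool_pos|opening"
python3 -m inch '[0,30,0,0,0,0,60,0,0,0,0,86,0,0,0,0,86,-25,0,0,0,86,-55,0,0,0,86,-75,0,0,0,86,-75,0,0,0,86,-75,0,0,0,86,-75,0,0]' |grep -E "tool_pos|opening"
python3 - <<'E'
from pan import *;import pickle
P=[];O=[]
for i in range(4):
  c=cam("wrist");s=robot.read_state();P.append(s["tool_pos"]);O.append(s["orientation"])
print(np.round(P,4),np.round(O[-1],4));pickle.dump(c,open("w14.pkl","wb"))
g=c["image"]
for r in (12,20,60,80,100,140,180):
  print(r,[tuple(g[r,x]) for x in ()],' '.join(str(int(v)) for v in g[r,230:410:3].astype(int).sum(1)))
E
```

```text
tool_pos: [0.4748, -0.1882, 0.1524]
opening: 0.0114
tool_pos: [0.4757, -0.1049, 0.0787]
opening: 0.0116
[[ 0.4762 -0.1051  0.0792]
 [ 0.4764 -0.1051  0.0793]
 [ 0.4763 -0.1051  0.0792]
 [ 0.4761 -0.105   0.079 ]] [2.2195e+00 2.2198e+00 2.0000e-03]
12 [] 350 352 355 380 355 357 357 357 360 356 359 359 359 361 360 361 363 362 364 364 366 365 366 365 365 368 370 369 370 372 373 374 372 374 374 375 374 377 375 378 400 397 402 402 401 402 383 381 383 383 381 386 380 380 383 382 384 409 412 409
20 [] 399 401 400 408 421 401 403 401 399 397 398 399 402 399 397 400 399 399 401 397 400 400 398 399 398 400 397 395 393 395 392 394 392 391 393 392 392 391 392 390 388 407 411 410 411 412 389 388 386 384 387 385 384 385 386 386 383 402 410 407
60 [] 238 238 236 233 231 236 231 229 232 235 237 240 240 243 240 226 224 220 229 242 243 243 245 236 234 234 232 225 228 231 232 224 215 217 213 211 212 210 213 216 217 217 210 205 202 199 202 204 200 202 210 214 211 211 208 212 218 212 206 200
80 [] 471 468 463 464 464 457 456 459 460 498 509 510 504 510 511 508 498 496 502 508 502 500 506 504 517 520 507 
[... 172 characters left out ...]
97 507 513 512 505 507 513 511 501 502 505 509 500 502 508 508 519 520 506 500 507 520 538 530 534 540 524 516 520 535 539 548 607 613 605 591 574 576 585 598 611 607 606 605 599 589 580 573 578 564 567 570
140 [] 510 502 492 461 460 464 460 492 510 510 514 514 508 501 508 526 542 537 541 542 528 497 507 511 521 525 508 501 511 520 508 497 499 539 521 515 520 532 537 546 552 549 539 523 592 614 622 613 608 604 599 591 585 572 565 569 601 623 623 624
180 [] 520 510 500 493 494 498 497 493 484 497 516 517 511 499 501 513 513 509 514 515 512 527 503 510 518 533 510 500 508 519 506 496 501 504 481 475 502 530 534 552 599 590 590 607 611 618 617 608 595 587 586 578 565 556 589 613 619 619 617 486
```

```bash
python3 - <<'E'
from h import *;import pickle
c=pickle.load(open("w14.pkl","rb"));cx,cy=.4762,-.105
print("panel corners",[w2px(c,(cx+sx*.05,cy+.095,.0715)).round() for sx in(-1,1)],"mid L/R",[w2px(c,(cx+sx*.05,cy+.04,.0715)).round() for sx in(-1,1)])
print("case outer",[w2px(c,(.4748+sx*.062,-.1055+.126,.049)).round() for sx in(-1,1)],"rebate",[w2px(c,(.4748+sx*.053,-.1055+.098,.049)).round() for sx in(-1,1)],"pivot",w2px(c,(.4755,.0025,.0665)))
g=c["image"].astype(int).sum(2)
print("col300",g[0:120:3,300]);print("col340",g[0:120:3,340])
for r in (130,180): print(r,list(g[r,190:260:2]),list(g[r,380:460:2]))
E
```

```text
panel corners [array([217.,  57.]), array([417.,  57.])] mid L/R [array([225., 166.]), array([410., 166.])]
case outer [array([200.,   4.]), array([428.,   4.])] rebate [array([221.,  59.]), array([408.,  59.])] pivot [315.94971837  32.34092055]
col300 [327 341 370 364 364 374 387 385 202 208 204 205 205 192 120  89  90 210
 226 255 231 562 567 569 561 505 508 508 506 508 508 508 510 511 511 513
 512 509 511 511]
col340 [284 289 392 379 376 382 384 386 210 221 221 218 221 214 146 106 110 312
 323 274 213 547 554 556 557 558 556 556 561 585 584 585 527 527 529 529
 528 529 530 530]
130 [np.int64(351), np.int64(349), np.int64(349), np.int64(349), np.int64(319), np.int64(236), np.int64(258), np.int64(249), np.int64(236), np.int64(229), np.int64(203), np.int64(199), np.int64(213), np.int64(208), np.int64(204), np.int64(184), np.int64(302), np.int64(507), np.int64(517), np.int64(512), np.int64(505), np.int64(472), np.int64(462), np.int64(458), np.int64(458), np.int64(460), np.int64(461), np.int64(469), np.int64(459), np.int64(461), np.int64(482), np.int64(506), np.int64(509), np.int64(509
[... 1049 characters left out ...]
t64(499), np.int64(497), np.int64(495), np.int64(496), np.int64(484), np.int64(485), np.int64(508)] [np.int64(586), np.int64(581), np.int64(574), np.int64(565), np.int64(558), np.int64(562), np.int64(589), np.int64(608), np.int64(616), np.int64(619), np.int64(619), np.int64(619), np.int64(617), np.int64(589), np.int64(333), np.int64(305), np.int64(309), np.int64(366), np.int64(325), np.int64(357), np.int64(393), np.int64(415), np.int64(430), np.int64(516), np.int64(542), np.int64(590), np.int64(633), np.int64(633), np.int64(631), np.int64(630), np.int64(630), np.int64(627), np.int64(624), np.int64(622), np.int64(598), np.int64(588), np.int64(601), np.int64(597), np.int64(584), np.int64(579)]
```

```bash
python3 - <<'E'
from h import *;import pickle
c=pickle.load(open("w14.pkl","rb"))
for z in (.068,.0715):
  print(z,[px2w(c,u,z)[:2].round(4) for u in((222.5,130),(410.5,130),(226.5,180),(407,180),(300,62),(340,62))])
g=c["image"].astype(int).sum(2)
for x in (240,270,300,340,370,395): 
  k=g[45:80,x];print(x,list(k[10:24]))
# bar button extents
for r in(28,34,38): print(list(g[r,262:372:3]))
E
```

```text
0.068 [array([ 0.4254, -0.0458]), array([ 0.5263, -0.0459]), array([ 0.4257, -0.0732]), array([ 0.5262, -0.0733]), array([ 0.4673, -0.0117]), array([ 0.4878, -0.0117])]
0.0715 [array([ 0.4264, -0.0456]), array([ 0.5252, -0.0457]), array([ 0.4267, -0.0724]), array([ 0.5252, -0.0725]), array([ 0.4675, -0.0122]), array([ 0.4875, -0.0122])]
240 [np.int64(310), np.int64(273), np.int64(229), np.int64(149), np.int64(149), np.int64(233), np.int64(393), np.int64(437), np.int64(455), np.int64(464), np.int64(464), np.int64(466), np.int64(463), np.int64(464)]
270 [np.int64(358), np.int64(324), np.int64(269), np.int64(181), np.int64(135), np.int64(241), np.int64(435), np.int64(486), np.int64(507), np.int64(513), np.int64(515), np.int64(515), np.int64(515), np.int64(514)]
300 [np.int64(309), np.int64(299), np.int64(255), np.int64(214), np.int64(139), np.int64(231), np.int64(488), np.int64(540), np.int64(562), np.int64(568), np.int64(567), np.int64(567), np.int64(569), np.int64(569)]
340 [np.int64(321), np.int64(314), np.int64(274), np.int64(230), np.int64(148), np.int64(213), np.int64(468), np.int
[... 1496 characters left out ...]
t64(223), np.int64(218), np.int64(202), np.int64(211), np.int64(235), np.int64(240), np.int64(343), np.int64(385), np.int64(385), np.int64(384)]
[np.int64(263), np.int64(266), np.int64(266), np.int64(197), np.int64(165), np.int64(167), np.int64(167), np.int64(134), np.int64(204), np.int64(205), np.int64(206), np.int64(205), np.int64(209), np.int64(205), np.int64(209), np.int64(204), np.int64(223), np.int64(417), np.int64(455), np.int64(327), np.int64(216), np.int64(225), np.int64(221), np.int64(223), np.int64(223), np.int64(222), np.int64(227), np.int64(226), np.int64(219), np.int64(196), np.int64(198), np.int64(210), np.int64(229), np.int64(319), np.int64(339), np.int64(376), np.int64(380)]
```

The panel is within about 1 mm of the frame centre, and square to it. Lowering.

```bash
python3 -m inch '[-1,0.5,-4,-0.4,0,-1,0.5,-9,-0.4,0,-1,0.5,-14,-0.4,0,-1,0.5,-18,-0.4,0,-1,0.5,-18,-0.4,0]' |grep -E "tool_pos|force: \["
for i in 1 2 3 4; do python3 -m inch '[0,0,-2,0,0,0,0,-2,0,0,0,0,-2,0,0]' |grep -E "tool_pos|force: \["; done
```

```text
tool_pos: [0.4729, -0.1037, 0.0578]
force: [-0.5, 0.4, -1.8]
tool_pos: [0.474, -0.104, 0.0572]
force: [-0.4, 0.1, -0.1]
tool_pos: [0.4744, -0.1042, 0.0559]
force: [-1.5, 1.3, 2.7]
tool_pos: [0.4745, -0.1042, 0.0558]
force: [-12.1, 3.3, 23.7]
tool_pos: [0.4745, -0.1043, 0.0555]
force: [-20.7, 5.4, 42.7]
```

Contact comes at 0.0559, which is the seat height, so the panel is in. I'll ease off, release, and check from above.

```bash
python3 -m inch '[0,0,4,0,0,0,0,4,0,15,0,0,4,0,25,0,0,4,0,30,0,0,4,0,35,0,0,25,0,35,0,-10,60,0,35,0,-20,100,0,35,0,-34,150,0,35,0,-34,150,0,35]' |grep -E "tool_pos|force: \["
python3 - <<'E'
from h import *;import pickle
c=cam("wrist");s=robot.read_state();print(s["t"],s["tool_pos"],s["orientation"]);pickle.dump(c,open("w15.pkl","wb"))
o=pickle.load(open("w3.pkl","rb"));print(robot.read_state()["tool_pos"])
g=c["image"].astype(int).sum(2);go=o["image"].astype(int).sum(2)
def seat(c,p): return w2px(c,p).round(1)
for nm,cc,G in(("now",c,g),("then",o,go)):
  print(nm,"edge pred",seat(cc,(.475,-.0105,.048)),"L/R",seat(cc,(.4248,-.06,.048)),seat(cc,(.5248,-.06,.048)))
  r=int(seat(cc,(.475,-.06,.048))[1]);e=int(seat(cc,(.475,-.0105,.048))[1])
  L=int(seat(cc,(.4248,-.06,.048))[0]);R_=int(seat(cc,(.5248,-.06,.048))[0])
  print(list(map(int,G[e-12:e+10,300])),list(map(int,G[e-12:e+10,340])));print(list(map(int,G[r,L-12:L+10])),list(map(int,G[r,R_-10:R_+12])))
E
```

```text
tool_pos: [0.4767, -0.1403, 0.2082]
force: [0.5, -0.4, 0.7]
47.3 [ 0.47693337 -0.14035507  0.20779791] [2.22320674 2.20675686 0.00532939]
[ 0.47693337 -0.14035507  0.20779791]
now edge pred [312.5  43.4] L/R [260.9  99.3] [364.6  98.6]
[128, 135, 113, 177, 246, 250, 260, 330, 292, 178, 199, 255, 407, 530, 600, 610, 608, 610, 611, 610, 610, 605] [352, 357, 361, 365, 367, 368, 364, 349, 288, 180, 200, 243, 352, 482, 578, 596, 599, 599, 597, 599, 599, 599]
[231, 254, 299, 317, 317, 317, 319, 320, 322, 316, 272, 219, 243, 311, 458, 540, 541, 536, 530, 523, 517, 515] [585, 589, 598, 610, 627, 634, 639, 639, 639, 631, 549, 283, 217, 193, 223, 309, 358, 363, 366, 364, 361, 359]
then edge pred [318.9  45.1] L/R [266.  100.6] [370.4 101.3]
[180, 148, 120, 202, 243, 299, 380, 317, 194, 179, 204, 256, 476, 572, 590, 592, 595, 589, 542, 536, 532, 535] [220, 198, 128, 204, 336, 350, 348, 331, 267, 166, 192, 234, 368, 580, 614, 611, 610, 610, 612, 611, 608, 610]
[230, 282, 300, 306, 304, 305, 304, 307, 310, 272, 217, 257, 378, 500, 523, 520, 515, 508, 504, 497, 495, 499] [565, 567, 579, 606, 618, 624, 624, 624, 619, 560, 364, 252, 243, 208, 215, 297, 344, 348, 350, 353, 347, 345]
```

The panel edges match the original seated picture. Next I'll turn the left button back: hand aligned with the bar, grip, turn +90°.

```bash
python3 -m inch '[0,15,0,-7,35,0,30,0,-14,35,0,45,0,-21,35,0,60,0,-28,35,0,75,0,-35,35,0,90,0,-42,35,0,105,0,-49,35,0,120,0,-56,35,0,135,0,-63,35,0,143,0,-70,35]' |grep -E "tool_pos|force: \["
python3 -m inch '[0,0,-20,-7,35,0,0,-50,-14,35,0,0,-80,-19.6,35,0,0,-105,-19.6,35,0,0,-105,-19.6,35,0,0,-105,-19.6,35]' |grep -E "tool_pos|orient|force: \["
```

```text
tool_pos: [0.4733, 0.0066, 0.1997]
force: [-0.1, -0.4, -0.6]
tool_pos: [0.4719, 0.0053, 0.0941]
orientation: [-3.141, -0.002, 0.008]
force: [0.0, -0.3, -0.3]
```

```bash
python3 -m inch '[3,-2,-20,0,35,3,-2,-39,0,35,3,-2,-39,0,35,3,-2,-39,0,0,3,-2,-39,0,0,3,-2,-39,0,0,3,-2,-39,0,0,3,-2,-39,0,0,3,-2,-39,0,0]' 30
python3 -m inch '[0,0,0,7,0,0,0,0,14,0,0,0,0,21,0,0,0,0,28,0,0,0,0,35,0,0,0,0,42,0,0,0,0,49,0,0,0,0,56,0,0,0,0,63,0,0,0,0,70,0]' |grep -E "tool_pos|force|open"
python3 -m inch '[0,0,0,7,0,0,0,0,14,0,0,0,0,20,0,0,0,0,20,0,0,0,0,20,0]' |grep -E "tool_pos|orient|force|open"
```

```text
t: 49.38
tool_pos: [0.4784, 0.0012, 0.0592]
orientation: [3.138, 0.001, 0.005]
force: [-0.0, -8.3, 2.8]
opening: 0.0094
gripper_force: 30.0
tool_pos: [0.4769, 0.0033, 0.0591]
force: [-8.4, 2.3, 13.1]
opening: 0.0094
gripper_force: 30.0
tool_pos: [0.4761, 0.0034, 0.059]
orientation: [-2.218, -2.222, 0.002]
force: [-13.3, 2.6, 16.0]
opening: 0.0099
gripper_force: 30.0
```

```bash
python3 -m inch '[0,0,0,0,35,0,0,0,0,35,0,0,0,0,35,0,0,30,0,35,0,0,65,0,35,0,0,65,-7,35,0,-20,65,-14,35,0,-40,65,-21,35,0,-60,65,-28,35,0,-80,65,-35,35]' |grep -E "tool_pos|force|open"
python3 -m inch '[0,-20,0,-7,35,0,-40,0,-14,35,0,-60,0,-21,35,0,-80,0,-28,35,0,-100,0,-35,35,0,-120,0,-42,35,-1,-137,0,-49,35,-1,-137,0,-55,35,-1,-137,0,-55,35]' |grep -E "tool_pos|orient|force|open"
```

```text
tool_pos: [0.4772, -0.0779, 0.1227]
force: [0.3, 0.6, 0.4]
opening: 0.0327
gripper_force: 0.0
tool_pos: [0.476, -0.2151, 0.1224]
orientation: [3.141, -0.01, 0.001]
force: [0.6, 0.8, 0.6]
opening: 0.0328
gripper_force: 0.0
```

```bash
python3 -m inch '[-1,0,-30,0,35,-1,0,-64,0,35,-1,0,-64,0,35,-1,0,-64,0,0,-1,0,-64,0,0,-1,0,-64,0,0,-1,0,-64,0,0,-1,0,-64,0,0,-1,0,-64,0,0]' 30
python3 -m inch '[0,0,0,7,0,0,0,0,14,0,0,0,0,21,0,0,0,0,28,0,0,0,0,35,0,0,0,0,42,0,0,0,0,49,0,0,0,0,56,0,0,0,0,63,0,0,0,0,70,0]' |grep -E "tool_pos|force|open"
python3 -m inch '[0,0,0,7,0,0,0,0,14,0,0,0,0,20,0,0,0,0,20,0,0,0,0,20,0]' |grep -E "tool_pos|orient|force|open"
python3 -m inch '[0,0,0,0,35,0,0,0,0,35,0,0,0,0,35,0,0,30,0,35,0,0,65,0,35,0,20,100,0,35,0,50,140,0,35,0,75,150,0,35,0,75,150,0,35]' |grep -E "tool_pos|force|open"
python3 - <<'E'
from h import *;import pickle
c=cam("wrist");s=robot.read_state();print(s["t"],s["tool_pos"]);pickle.dump(c,open("w16.pkl","wb"))
im=c["image"].astype(int);m=((im.sum(2)<260)&(im[:,:,2]>im[:,:,0]+25)).astype(np.uint8)
for nm,p in(("L",(.4755,.0025,.0665)),("R",(.474,-.2145,.0665)),("bar",(.475,-.1055,.068))):
  u,v=w2px(c,p).astype(int);v0=max(v-30,0);w=m[v0:v+31,u-30:u+31]
  n,l,st,ce=cv2.connectedComponentsWithStats(w)
  for i in np.argsort(-st[1:,4])[:2]+1:
    k=np.argwhere(l==i)[:,::-1].astype(np.float32);r=cv2.minAreaRect(k)
    print(nm,(u,v),st[i],np.round(r[0]+np.array([u-30,v0]),1),np.round(r[1],1),round(r[2],1))
E
```

```text
t: 52.97
tool_pos: [0.4765, -0.215, 0.0605]
orientation: [3.139, 0.001, 0.005]
force: [0.3, -0.3, 6.3]
opening: 0.0096
gripper_force: 30.0
tool_pos: [0.4751, -0.2129, 0.0604]
force: [-9.4, 9.0, 18.8]
opening: 0.0093
gripper_force: 30.0
tool_pos: [0.4743, -0.2127, 0.0604]
orientation: [-2.217, -2.221, -0.0]
force: [-12.1, 10.0, 21.7]
opening: 0.0095
gripper_force: 30.0
tool_pos: [0.4777, -0.1364, 0.214]
force: [-0.6, 1.1, 0.4]
opening: 0.0324
gripper_force: 0.0
55.0167 [ 0.4767989  -0.13785834  0.21138995]
L (np.int64(313), np.int64(29)) [  0   4  61  51 740] [318.6  38.7] [52.1 54. ] 32.7
L (np.int64(313), np.int64(29)) [26 58  9  2 10] [313.   58.5] [1. 8.] 90.0
R (np.int64(311), np.int64(256)) [  3   3  58  42 803] [308.7 249.3] [56.8 40.2] 16.3
R (np.int64(311), np.int64(256)) [4 0 1 2 2] [285.  226.5] [1. 0.] -90.0
bar (np.int64(312), np.int64(152)) [ 24   7  12  46 507] [311.5 151.5] [45. 11.] 90.0
```

```bash
python3 - <<'E'
from h import *;import pickle
c=pickle.load(open("w16.pkl","rb"));im=c["image"].astype(int);s=im.sum(2);m=((s<260)&(im[:,:,2]>im[:,:,0]+25))
for r0,r1 in((4,60),(224,274)):
  for r in range(r0,r1,3): print(r,''.join('#' if v else '.' for v in m[r,280:350]))
E
```

```text
4 ...............................####...................................
7 ............................###########...............................
10 ...........................############...............................
13 ...........................#############..............................
16 ..........................##############..............................
19 ..........................##############..............................
22 ..........................##############..............................
25 ...........................####.....###...............................
28 ..........................###.........##..............................
31 ...........................##.........#...............................
34 ...........................####.....###...............................
37 ..........................#############...............................
40 ..........................##############..............................
43 ..........................##############..............................
46 #####################################################..........
[... 878 characters left out ...]
.....................#...
248 ......##..............##############..............................#...
251 ......######.#####.#################..............................#...
254 ......#...#.............#####......##..............................#..
257 .....#...###################........#..............................#..
260 ....#....######.#######.#############...............................#.
263 ....#.....................###########...............................#.
266 ...........................##########.................................
269 ...........................#########..................................
272 ......................................................................
```

Both buttons stand straight across the panel's edges, the panel is seated and the arm is clear, so I'll hand in.

```bash
python3 -c "
from plant import job
print(job.close_job())"
```

```text
the job is handed in; nothing more can be done
None
```

The job is handed in at about 55 s: the camera checks showed all three spreaders flat in the case, the panel back in its frame, and both buttons turned back across it, but the hand-in returned no verdict and I did not check the tin, jar and mug at the end. One spreader slipped from the gripper and fell into the case off-centre; I pushed it back into line before closing up.

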